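# Tamp the ballast cobbles level in a sign base

### The job

In both cells of the grey sign base a cobble rides up on the others: take the hand tamper and, working from the left cell (the robot's left) to the right one, press the cobbles down until they all lie level in one layer on the floor, so that the cover will go on. Lean on it firmly and finish each cell with a press of one and a half to two and a half kilos (15 to 25 N) held about half a second on the level stones, but never push harder than three kilos, for the floor is thin sheet. Touch the cobbles only with the tamper, do not bang it on the tray, then stand it back upright in the middle of its rubber pad and leave everything else where it is.

Things in the scene. Friction and masses are not known exactly. Their poses are not given: they have to be found in the camera images.
- tray: Sign's ballast base: open grey welded steel tray, 110 mm (x) by 218 mm (y), walls 4 mm thick, 58 mm high, fixed. Origin: centre of its underside on the table; -x is the long side nearer the robot. A web 6 mm thick, 44 mm high, at y = 0 parts it into two cells. Outside on the middle of its far (+x) wall stands a post socket, 40 by 38 mm, 85 mm high; a foot tab 28 mm long, under 10 mm high, at each end.
- left_floor: Thin sheet floor of the tray's left cell, which is 102 by 102 mm inside and centred at y = +54 mm in the tray. 4 mm thick. Origin: its centre, 2 mm above the table, so its top is at 4 mm; axes as the tray's.
- right_floor: Thin sheet floor of the tray's right cell, 102 by 102 mm inside, centred at y = -54 mm in the tray. 4 mm thick. Origin: its centre, 2 mm above the table; axes as the tray's.
- tamper: Hand tamper standing upright on its pad: flat square steel foot 68 by 68 by 10 mm, dark collar 44 mm square up to 32 mm, then a square wooden handle 30 by 30 mm, its flats parallel to the foot's sides, up to 138 mm. About 0.5 kg, mostly in the foot. Origin: centre of the foot's underside; z up along the handle; x and y along the foot's sides.
- tamper_grip (a point): Point on the axis of the tamper's handle 108 mm above the foot's underside, where to hold it (30 mm wide across either pair of flats).
- pad: Fixed flat black rubber pad 110 by 110 by 6 mm on the table, the tamper's parking place, left or right of the tray. Origin: centre of its underside.
- cobble1: Loose grey rounded cobble in one of the cells, four to a cell: 43 to 48 mm across, 34 to 43 mm high lying flat, 65 to 150 g, no two alike. Origin: a point inside it within 3 mm of its middle, 19 to 27 mm above the tray's underside when it lies on the floor. It starts riding on two neighbours, 44 to 54 mm up, over a gap too narrow for it; firm pressure from above (about 5 to 18 N) makes it push them aside and drop.
- cobble2: Loose grey rounded cobble in one of the cells, four to a cell: 43 to 48 mm across, 34 to 43 mm high lying flat, 65 to 150 g, no two alike. Origin: a point inside it within 3 mm of its middle, 19 to 27 mm above the tray's underside when it lies on the floor.
- cobble3: Loose grey rounded cobble in one of the cells, four to a cell: 43 to 48 mm across, 34 to 43 mm high lying flat, 65 to 150 g, no two alike. Origin: a point inside it within 3 mm of its middle, 19 to 27 mm above the tray's underside when it lies on the floor.
- cobble4: Loose grey rounded cobble in one of the cells, four to a cell: 43 to 48 mm across, 34 to 43 mm high lying flat, 65 to 150 g, no two alike. Origin: a point inside it within 3 mm of its middle, 19 to 27 mm above the tray's underside when it lies on the floor.
- cobble5: Loose grey rounded cobble in one of the cells, four to a cell: 43 to 48 mm across, 34 to 43 mm high lying flat, 65 to 150 g, no two alike. Origin: a point inside it within 3 mm of its middle, 19 to 27 mm above the tray's underside when it lies on the floor. It starts riding on two neighbours, 44 to 54 mm up, over a gap too narrow for it; firm pressure from above (about 5 to 18 N) makes it push them aside and drop.
- cobble6: Loose grey rounded cobble in one of the cells, four to a cell: 43 to 48 mm across, 34 to 43 mm high lying flat, 65 to 150 g, no two alike. Origin: a point inside it within 3 mm of its middle, 19 to 27 mm above the tray's underside when it lies on the floor.
- cobble7: Loose grey rounded cobble in one of the cells, four to a cell: 43 to 48 mm across, 34 to 43 mm high lying flat, 65 to 150 g, no two alike. Origin: a point inside it within 3 mm of its middle, 19 to 27 mm above the tray's underside when it lies on the floor.
- cobble8: Loose grey rounded cobble in one of the cells, four to a cell: 43 to 48 mm across, 34 to 43 mm high lying flat, 65 to 150 g, no two alike. Origin: a point inside it within 3 mm of its middle, 19 to 27 mm above the tray's underside when it lies on the floor.
- paint_tin: Closed steel tin, 86 mm across, 105 mm high, standing on the other side of the tray from the pad. Not part of the job. Origin: about the middle of its underside.
- level: Aluminium spirit level 200 by 22 by 45 mm lying on the table. Not part of the job. Origin: about the middle of its underside.
- mallet: Rubber-headed hammer with wooden handle, 260 mm long, lying on the table. Not part of the job. Origin: about the middle of its underside.
- screw_jar: Closed glass jar, 64 mm across, 80 mm high. Not part of the job. Origin: about the middle of its underside.
- cover: The tray's sheet-metal cover, 100 by 210 mm and 15 mm high, lying on the table beyond the tray; it is to be fitted later by someone else. Origin: about the middle of its underside.

How it is judged:
On the way, in this order (a step that is already met when the one before it is completed fails the run):
1. the tamper is lifted off its pad (height (world z) of tamper above 0.03 m), for 0.2 s.
2. left cell level and firmed: its cobbles' origins are below 31 mm over the tray's underside and the tamper presses, its floor carrying over 16 N (4 to 5 N of it the cobbles' own weight) ((y of cobble1 in the frame of tray below 0 m or z of cobble1 in the frame of tray below 0.031 m) and (y of cobble2 in the frame of tray below 0 m or z of cobble2 in the frame of tray below 0.031 m) and (y of cobble3 in the frame of tray below 0 m or z of cobble3 in the frame of tray below 0.031 m) and (y of cobble4 in the frame of tray below 0 m or z of cobble4 in the frame of tray below 0.031 m) and (y of cobble5 in the frame of tray below 0 m or z of cobble5 in the frame of tray below 0.031 m) and (y of cobble6 in the frame of tray below 0 m or z of cobble6 in the frame of tray below 0.031 m) and (y of cobble7 in the frame of tray below 0 m or z of cobble7 in the frame of tray below 0.031 m) and (y of cobble8 in the frame of tray below 0 m or z of cobble8 in the frame of tray below 0.031 m) and contact force between left_floor and anything else above 16 N and (contact force between tamper and cobble1 above 1 N or contact force between tamper and cobble2 above 1 N or contact force between tamper and cobble3 above 1 N or contact force between tamper and cobble4 above 1 N or contact force between tamper and cobble5 above 1 N or contact force between tamper and cobble6 above 1 N or contact force between tamper and cobble7 above 1 N or contact force between tamper and cobble8 above 1 N)), for 0.2 s.
3. then the right cell too: all cobbles level and the tamper pressing in the right cell (its floor carries over 16 N) (z of each of cobble1, cobble2, cobble3, cobble4, cobble5, cobble6, cobble7, cobble8 in the frame of tray below 0.031 m and contact force between right_floor and anything else above 16 N and (contact force between tamper and cobble1 above 1 N or contact force between tamper and cobble2 above 1 N or contact force between tamper and cobble3 above 1 N or contact force between tamper and cobble4 above 1 N or contact force between tamper and cobble5 above 1 N or contact force between tamper and cobble6 above 1 N or contact force between tamper and cobble7 above 1 N or contact force between tamper and cobble8 above 1 N)), for 0.2 s.
At the end, for the whole second after the job is handed in: All eight cobbles lie in their tray in one layer, each one's origin between 18 and 31 mm above the tray's underside, at rest; the tamper stands upright (within 0.08 rad) on the rubber pad, its centre within 30 mm of the pad's centre, released and still (z of cobble1 in the frame of tray between 0.018 and 0.031 m and z of cobble2 in the frame of tray between 0.018 and 0.031 m and z of cobble3 in the frame of tray between 0.018 and 0.031 m and z of cobble4 in the frame of tray between 0.018 and 0.031 m and z of cobble5 in the frame of tray between 0.018 and 0.031 m and z of cobble6 in the frame of tray between 0.018 and 0.031 m and z of cobble7 in the frame of tray between 0.018 and 0.031 m and z of cobble8 in the frame of tray between 0.018 and 0.031 m and x of cobble1 in the frame of tray between -0.052 and 0.052 m and y of cobble1 in the frame of tray between -0.106 and 0.106 m and x of cobble2 in the frame of tray between -0.052 and 0.052 m and y of cobble2 in the frame of tray between -0.106 and 0.106 m and x of cobble3 in the frame of tray between -0.052 and 0.052 m and y of cobble3 in the frame of tray between -0.106 and 0.106 m and x of cobble4 in the frame of tray between -0.052 and 0.052 m and y of cobble4 in the frame of tray between -0.106 and 0.106 m and x of cobble5 in the frame of tray between -0.052 and 0.052 m and y of cobble5 in the frame of tray between -0.106 and 0.106 m and x of cobble6 in the frame of tray between -0.052 and 0.052 m and y of cobble6 in the frame of tray between -0.106 and 0.106 m and x of cobble7 in the frame of tray between -0.052 and 0.052 m and y of cobble7 in the frame of tray between -0.106 and 0.106 m and x of cobble8 in the frame of tray between -0.052 and 0.052 m and y of cobble8 in the frame of tray between -0.106 and 0.106 m and z of tamper in the frame of pad between 0.003 and 0.01 m and horizontal distance between tamper and pad below 0.03 m and angle between tamper's own z axis and vertical below 0.08 rad and linear speed of each of tamper, cobble1, cobble2, cobble3, cobble4, cobble5, cobble6, cobble7, cobble8 below 0.01 m/s); the robot touches nothing.
It fails at once if the fingers touch a cobble (contact force between the fingers and cobble1 above 0.5 N or contact force between the fingers and cobble2 above 0.5 N or contact force between the fingers and cobble3 above 0.5 N or contact force between the fingers and cobble4 above 0.5 N or contact force between the fingers and cobble5 above 0.5 N or contact force between the fingers and cobble6 above 0.5 N or contact force between the fingers and cobble7 above 0.5 N or contact force between the fingers and cobble8 above 0.5 N).
It fails at once if a cell's thin floor is loaded with more than 42 N (press and cobbles together) (contact force between any of left_floor, right_floor and anything else above 42 N).
It fails at once if the tamper is banged or jammed on the tray with more than 20 N (contact force between tamper and tray above 20 N).
It fails at once if a bystander (tin, level, mallet, jar, cover) is moved more than 20 mm (distance of any of paint_tin, level, mallet, screw_jar, cover from where it was at the start of the episode above 0.02 m).
It also fails if it takes over 64 s, if anything falls off the work surface, if the arm or the gripper's body presses on something with over 40 N, if the wrist force passes 120 N, or if a joint passes its speed limit or range.

### The arm

A 6-joint arm with a two-finger parallel gripper is mounted at the origin on the work surface. World frame = base frame: x ahead of the robot, y to its left, z up, the work surface at z = 0. Lengths are in m, angles in rad, forces in N, time in s.
With the tool pointing down it reaches from about 0.275 to 0.75 m from the base axis. Payload 10.2 kg.
Tool frame: the origin (TCP) lies on the centre line of the jaws, within the pads' length; the fingertips stand 14 mm ahead of it and the grasp point (between the pads) lies 5 mm behind it (tips_ahead is the distance from the TCP to the fingertips, in m); z points along the fingers, x is the direction in which the jaws open and shut, and the axes are right-handed (so a half turn about z gives the same grasp; the last joint's range is limited). The gripper opens to 85 mm and grips with 20 to 120 N. Pads are 22 mm wide; open, the fingers measure 114 mm over their backs; the gripper's body (76 mm by 85 mm) begins 54 mm behind the grasp point. The pads swing forward as they close: fully open they stand 13 mm farther back than shut.
Start: joints at [-1.53, 0.313, 1.498, -0, 1.331, -0.223], TCP at [0.137, -0.507, 0.217] pointing down, gripper open.
Joint ranges: [-2.94, 2.94], [-0.97, 2.17], [0.19, 2.56], [-1.23, 4.37], [0.02, 3.11], [-2.88, 2.88]. Speed limits (rad/s): [2.39, 2.39, 3.01, 3.14, 3.14, 3.14].

### API

Orientations are given as a unit quaternion [x, y, z, w].
In Python, from station import observe, camera, finish_job, tips_ahead gives the robot as it stands. The module is installed in compiled form; this text tells all that it offers.
- The arm moves only by the shell command python3 -m inch 'ROWS' [FORCE]. ROWS is JSON, a list that holds one entry, the list of rows, each a list of 7 numbers: the opening, from 0 (shut) to 1 (fully open), then the shift along the world's x, y, z in m, then the turn, a rotation vector about the world's x, y, z in degrees. In form: [[[gripper, dx, dy, dz, rx, ry, rz], ...]]. A call has 1 to 5 rows; each row is the pose to reach, as a shift and turn from the pose commanded when the call began; what a row does not reach only later rows make up. A row lasts 1/8 s, in which the tool goes at most 62.5 mm and 10.7 degrees, less where a joint would pass 70% of its speed; a pose out of reach is approached as far as the arm can. A call with a gripper value outside its range is refused whole. The fingers move at their own pace and stop on an object; FORCE is the grip in N (left out, the last holds). Time passes only in rows, so rows that repeat a pose let the fingers close. It gives the time, the measured TCP pose, the force and the opening at its end, in the units of the state.
- observe(): the state, without advancing time (a new reading comes with each control period).
- camera(name): name is "side" or "top" or "wrist"; returns a dict with "image" (480x640x3 uint8, red, green, blue), "intrinsics" (3x3 intrinsics, pixels), "rvec" (rotation vector, rad) and "tvec" (3), from world to camera coordinates, as OpenCV has them; the wrist camera has in their place "mount" (4x4, takes a point from camera to tool coordinates, whose origin is the TCP and whose axes are the tool frame's). Camera axes: x right, y down, z forward; pixel columns grow to the right and rows downward; lengths in m; the calibration is good to about 2 mm. A picture is of the moment at which its call begins: read the wrist's pose just before it. There is no depth.
- finish_job(): hands the job in, once; it reports no verdict.
The state is a dict: "t": time; "q": joint angles; "qvel": joint speeds; "effort": joint torques, N m; "position": TCP position; "orientation": TCP orientation; "force": force on the tool from outside, world axes, zero at the start; "wrist_torque": the same for the moment, N m; "opening": opening from 0.0 (shut) to 1.0 (fully open).
Only numpy, scipy, OpenCV 4.12 (cv2) and the standard library are available. Lean on these libraries where they do the work, as an engineer would, in place of code of your own. Each camera call takes 0.05 s, during which the arm holds its last target.

## Working session

There is one attempt and no reset: what is moved stays moved. The work goes in short steps, Python scripts to look and compute and a shell command to move; the robot and the scene stay as the last step left them, time stands still between calls to the robot, and variables do not carry over. Pictures are saved under pics/ and viewed, and the job is handed in when it is done.

```bash
ls; mkdir -p pics
python3 - <<'E'
from station import *
import cv2,numpy as np
print(observe()); print(tips_ahead() if callable(tips_ahead) else tips_ahead)
for n in ["side","top","wrist"]:
    c=camera(n); cv2.imwrite(f"pics/{n}0.png",c["image"][:,:,::-1])
    print(n,{k:np.round(v,4).tolist() for k,v in c.items() if k!="image"})
E
```

```text
pics
{'t': 0.0, 'q': array([-1.53036891e+00,  3.13451239e-01,  1.49839540e+00, -7.42990828e-06,
        1.33101839e+00, -2.23420970e-01]), 'qvel': array([-2.33556988e-04,  3.83094527e-04, -5.77968421e-04, -8.20630162e-04,
        2.44358749e-05, -3.51471480e-04]), 'effort': array([-1.53149977e-03, -4.12270010e+01, -2.59743869e+01, -2.83399650e-04,
        4.07022642e-03, -4.46261993e-06]), 'position': array([ 0.13688356, -0.5065681 ,  0.21675015]), 'orientation': array([ 7.93976975e-01, -6.07947496e-01, -4.09639845e-04, -4.86763429e-04]), 'force': array([-0.07962246,  0.64782199, -0.17565491]), 'wrist_torque': array([-0.01704632,  0.00299075,  0.0377447 ]), 'opening': 0.9956718539481523}
0.014
side {'intrinsics': [[454.8148, 0.0, 318.2552], [0.0, 454.8148, 244.2188], [0.0, 0.0, 1.0]], 'rvec': [0.2449, -2.6645, 1.4859], 'tvec': [0.5759, 0.1338, 0.9531]}
top {'intrinsics': [[463.1906, 0.0, 317.6904], [0.0, 463.1906, 242.1642], [0.0, 0.0, 1.0]], 'rvec': [2.1854, -2.155, 0.0506], 'tvec': [-0.0017, 0.6032, 0.8567]}
wrist {'intrinsics': [[354.4559, 0.0, 314.7714], [0.0, 354.4559, 235.8099], [0.0, 0.0, 1.0]], 'mount': [[1.0, 0.0012, 0.0008, 0.0008], [-0.0014, 0.952, 0.306, -0.0782], [-0.0003, -0.306, 0.952, -0.1561], [0.0, 0.0, 0.0, 1.0]]}
```

View pics/top0.png

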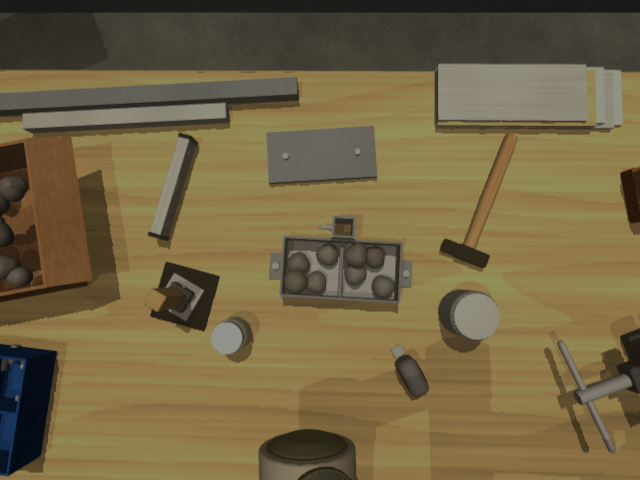

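View pics/side0.png

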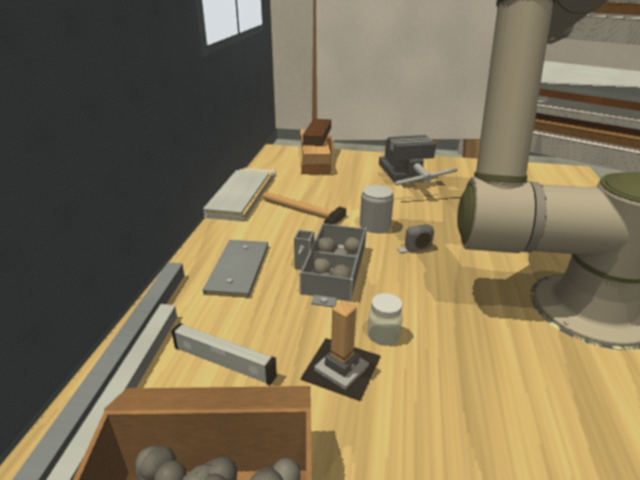

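View pics/wrist0.png

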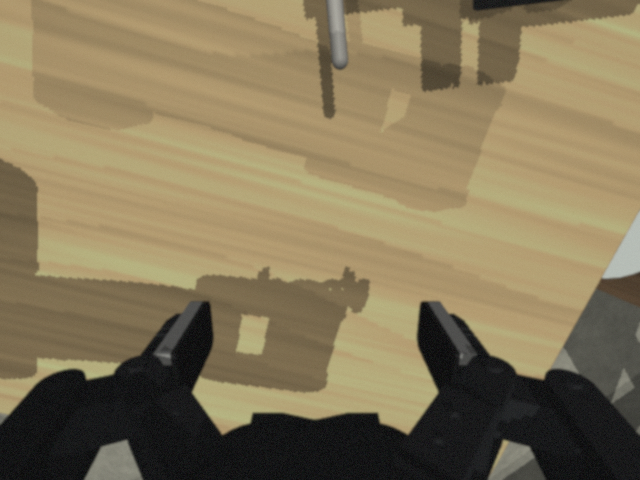

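Top view: tamper and pad at about (175,297), left of the tray (283–402, 237–303). Jar sits at (230,337), tin at (473,316), and the post socket at (344,226). Zooming in to measure.

```bash
cat > h.py <<'E'
import cv2,numpy as np
from station import observe,camera
from scipy.spatial.transform import Rotation as R
def snap(n,f):
    o=observe(); c=camera(n); cv2.imwrite("pics/"+f,c["image"][:,:,::-1])
    K=c["intrinsics"]
    if n=="wrist":
        T=np.eye(4);T[:3,:3]=R.from_quat(o["orientation"]).as_matrix();T[:3,3]=o["position"]
        W=T@c["mount"]
    else:
        Rm=cv2.Rodrigues(np.array(c["rvec"]))[0]; W=np.eye(4); W[:3,:3]=Rm.T; W[:3,3]=-Rm.T@np.array(c["tvec"]).ravel()
    return c["image"],np.array(K),W
def ray(K,W,u,v):
    d=W[:3,:3]@np.linalg.solve(K,[u,v,1.]); return W[:3,3],d/np.linalg.norm(d)
def onz(K,W,u,v,z):
    o,d=ray(K,W,u,v); return o+d*(z-o[2])/d[2]
def proj(K,W,p):
    q=np.linalg.inv(W)@np.append(p,1); q=K@q[:3]; return q[:2]/q[2]
def crop(img,x0,y0,w,h,s,f):
    cv2.imwrite("pics/"+f,cv2.resize(img[y0:y0+h,x0:x0+w,::-1],None,fx=s,fy=s,interpolation=cv2.INTER_CUBIC))
E
python3 - <<'E'
from h import *
i,K,W=snap("top","t1.png"); crop(i,135,250,100,80,8,"t1a.png"); crop(i,265,205,152,110,5,"t1b.png")
np.savez("top.npz",i=i,K=K,W=W)
i,K,W=snap("side","s1.png"); crop(i,290,290,100,110,5,"s1a.png");crop(i,290,220,90,90,6,"s1b.png")
np.savez("side.npz",i=i,K=K,W=W)
E
```

```text
(no output)
```

View pics/t1a.png

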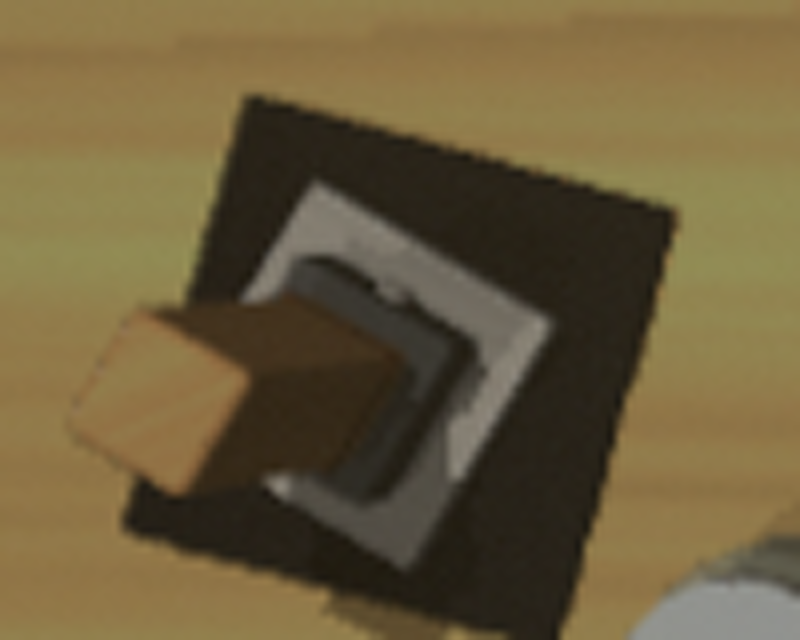

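View pics/t1b.png

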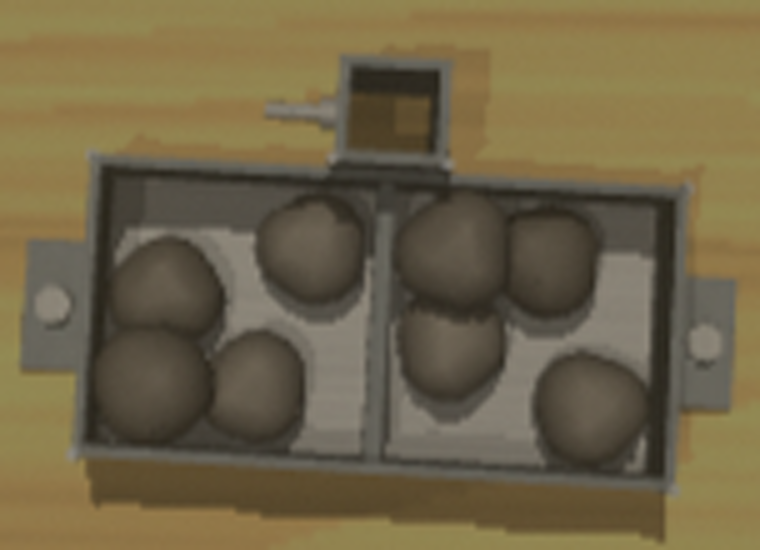

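View pics/s1a.png

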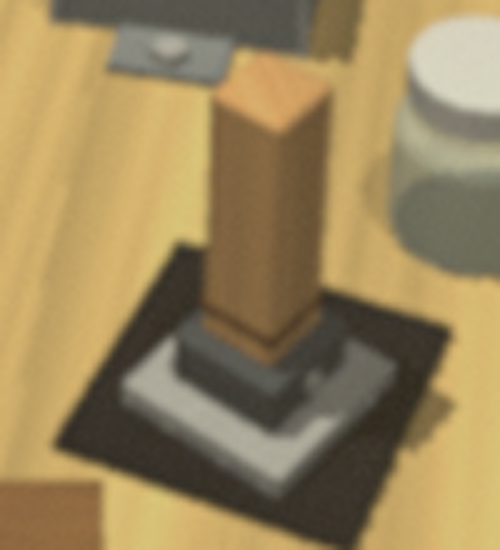

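View pics/s1b.png

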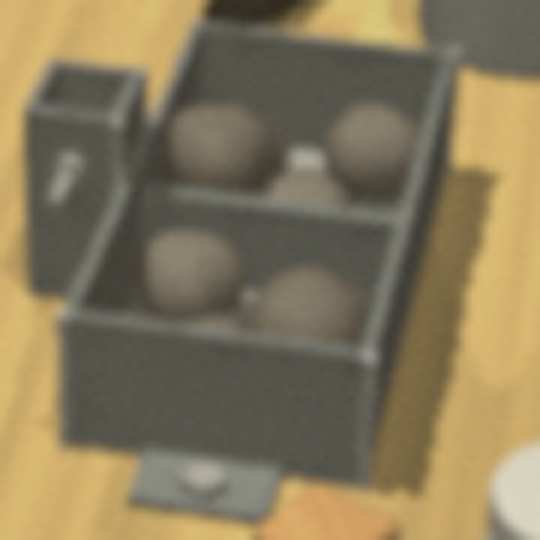

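Run:
```python
from h import *
T=np.load("top.npz");K,W=T["K"],T["W"]
f=lambda c,x0,y0,s:[((a+.5)/s-.5+x0,(b+.5)/s-.5+y0) for a,b in c]
def q(name,pts,z):
    P=np.array([onz(K,W,*p,z) for p in pts]); print(name,np.round(P[:,:2],4).tolist(),"mean",P.mean(0).round(4)[:2]); 
    e=np.diff(np.vstack([P,P[:1]]),axis=0)[:,:2]; print("  len",np.linalg.norm(e,axis=1).round(4),"ang",np.degrees(np.arctan2(e[:,1],e[:,0])).round(1))
q("handle",f([(140,308),(248,372),(185,495),(70,420)],135,250,8),.144)
q("foot",f([(317,182),(552,322),(408,570)],135,250,8),.016)
q("pad",f([(245,95),(675,212),(562,640),(125,528)],135,250,8),.006)
q("tray",f([(95,155),(688,188),(672,488),(77,455)],265,205,5),.058)
q("socket",f([(343,58),(450,60),(446,160),(335,158)],265,205,5),.085)
q("riders@.06",f([(155,385),(455,250)],265,205,5),.055)
q("others@.03",f([(167,290),(258,385),(315,248),(550,260),(452,350),(590,408)],265,205,5),.025)
q("jar",f([(228,338)],0,0,1),.08)
S=np.load("side.npz");K,W=S["K"],S["W"]
q("S handle",f([(270,55),(328,92),(278,133),(213,95)],290,290,5),.144)
q("S foot",f([(122,390),(275,485),(397,368)],290,290,5),.016)
q("S pad",f([(180,243),(450,328),(348,548),(57,447)],290,290,5),.006)
q("S tray",f([(200,25),(457,50),(370,355),(65,317)],290,220,6),.058)
```

```text
handle [[0.5152, 0.2737], [0.5026, 0.2508], [0.4774, 0.2628], [0.4922, 0.2872]] mean [0.4969 0.2686]
  len [0.0261 0.0278 0.0285 0.0267] ang [-119.   154.5   58.7  -30.4]
foot [[0.5421, 0.2815], [0.5096, 0.2236], [0.4504, 0.2561]] mean [0.5007 0.2538]
  len [0.0664 0.0676 0.0952] ang [-119.3  151.2   15.4]
pad [[0.563, 0.3033], [0.5362, 0.1973], [0.4334, 0.2214], [0.4582, 0.3284]] mean [0.4977 0.2626]
  len [0.1094 0.1056 0.1098 0.1077] ang [-104.2  166.8   77.   -13.5]
tray [[0.6117, 0.0682], [0.6025, -0.1474], [0.4944, -0.1418], [0.5027, 0.0725]] mean [ 0.5528 -0.0371]
  len [0.2158 0.1082 0.2145 0.1091] ang [-92.5 177.1  87.8  -2.3]
socket [[0.6449, -0.0217], [0.6446, -0.0595], [0.6092, -0.0584], [0.6094, -0.0193]] mean [ 0.627  -0.0397]
  len [0.0378 0.0355 0.0391 0.0356] ang [-90.4 178.3  89.7  -3.8]
riders@.06 [[0.5283, 0.045], [0.579, -0.0635]] mean [ 0.5537 -0.0093]
  len [0.1197 0.1197] ang [-65. 115.]
others@.03 [[0.5638, 0.0433], [0.5286, 0.0084], [0.5804, -0.0123], [0.5771, -0.1008], [0.5428, -0.0643], [0.5219, -0.1161]] mean [ 0.5524 -0.0403]
  len [0.0496 0.0559 0.0885 0.0501 0.0558 0.1648] ang [-135.2  -21.8  -92.1  133.2 -112.    75.3]
jar [[0.4282, 0.1601]] mean [0.4282 0.1601]
  len [0.] ang [0.]
S handle [[0.4988, 0.252], [0.4781, 0.2671], [0.4912, 0.2897], [0.5139, 0.2754]] mean [0.4955 0.2711]
  len [0.0255 0.0261 0.0268 0.0279] ang [ 143.8   59.9  -32.3 -123. ]
S foot [[0.5413, 0.2848], [0.4839, 0.3162], [0.4486, 0.257]] mean [0.4912 0.286 ]
  len [0.0654 0.0689 0.0968] ang [ 151.3 -120.8   16.7]
S pad [[0.5351, 0.1992], [0.4315, 0.2244], [0.4578, 0.3289], [0.56, 0.305]] mean [0.4961 0.2644]
  len [0.1066 0.1078 0.105  0.1087] ang [ 166.3   75.9  -13.2 -103.3]
S tray [[0.6004, -0.1463], [0.4935, -0.1457], [0.5037, 0.0716], [0.6113, 0.0692]] mean [ 0.5522 -0.0378]
  len [0.1069 0.2175 0.1076 0.2158] ang [179.7  87.3  -1.2 -92.9]
```

The tamper axis is at about (0.4965, 0.2695), with its flats at −29.5°/60.5°. Pad centre is (0.497, 0.2635). The tray is centred at (0.5525, −0.0375) with yaw about −2.4°. The two views agree to 2 mm. The riders are in the near-left corner of the left cell and the far-left corner of the right cell. Now moving to above the tamper.

```bash
python3 -m inch '[[[1,0.04,0.045,0,0,0,5],[1,0.08,0.09,0,0,0,10],[1,0.12,0.135,0,0,0,15],[1,0.16,0.18,0.005,0,0,20],[1,0.2,0.225,0.01,0,0,25]]]' 120
python3 -m inch '[[[1,0.01,0.06,0,0,0,4],[1,0.02,0.12,0,0,0,8],[1,0.03,0.18,0,0,0,12],[1,0.045,0.24,0,0,0,16],[1,0.06,0.3,0,0,0,20]]]'
python3 -m inch '[[[1,0.02,0.055,0,0,0,0],[1,0.04,0.11,0,0,0,0],[1,0.06,0.17,0,0,0,0],[1,0.08,0.22,0,0,0,0],[1,0.1,0.25,0,0,0,0]]]'
python3 - <<'E'
from h import *
o=observe(); print(o["t"],o["q"].round(3),o["position"].round(4)); m=R.from_quat(o["orientation"]).as_matrix(); print(m.round(4), np.degrees(np.arctan2(m[1,0],m[0,0])))
i,K,W=snap("wrist","w2.png")
E
```

```text
t: 0.88
position: [0.3378, -0.2802, 0.2275]
orientation: [0.907, -0.421, 0.0, 0.0]
force: [0.6, -0.4, 0.2]
opening: 0.998
t: 1.5
position: [0.397, 0.0201, 0.2276]
orientation: [0.966, -0.257, 0.0, 0.0]
force: [0.9, -1.3, -0.5]
opening: 0.995
t: 2.12
position: [0.497, 0.2706, 0.227]
orientation: [0.966, -0.257, -0.0, 0.0]
force: [-0.4, -0.5, 0.4]
opening: 1.001
2.125 [0.292 0.397 1.354 0.    1.391 0.811] [0.497  0.2706 0.227 ]
[[ 8.681e-01 -4.964e-01 -2.000e-04]
 [-4.964e-01 -8.681e-01  0.000e+00]
 [-2.000e-04  1.000e-04 -1.000e+00]] -29.761649507511475
```

View pics/w2.png

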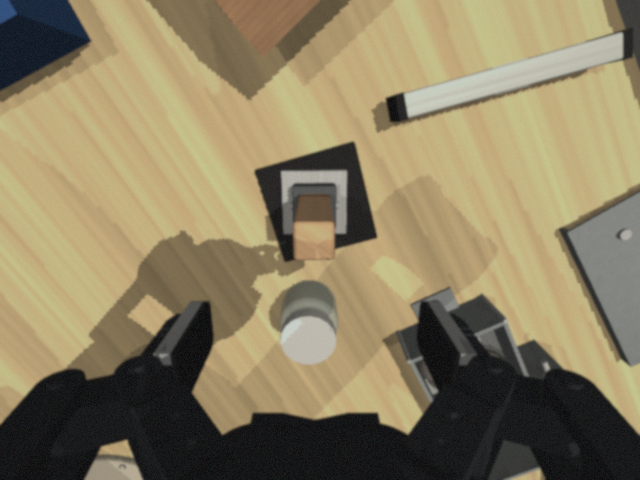

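The handle top is at (293–335, 222–260) in the wrist view, square to the image, with the pad behind it. Checking the centre.

Run:
```python
from h import *
i,K,W=snap("wrist","w3.png"); crop(i,250,130,140,150,4,"w3a.png")
P=np.array([onz(K,W,u,v,.144) for u,v in [(294,221),(335,221),(335,259),(293,259)]]);print(P.round(4),P.mean(0))
P=np.array([onz(K,W,u,v,.016) for u,v in [(281,170),(347,170),(346.5,234)]]);print(P.round(4),(P[0]+P[2])/2)
```

```text
[[0.4922 0.2897 0.144 ]
 [0.517  0.2755 0.144 ]
 [0.5034 0.2506 0.144 ]
 [0.477  0.2656 0.144 ]] [0.49739898 0.27033277 0.144     ]
[[0.4839 0.3162 0.016 ]
 [0.5427 0.2827 0.016 ]
 [0.5099 0.2223 0.016 ]] [0.49691223 0.26925778 0.016     ]
```

View pics/w3a.png

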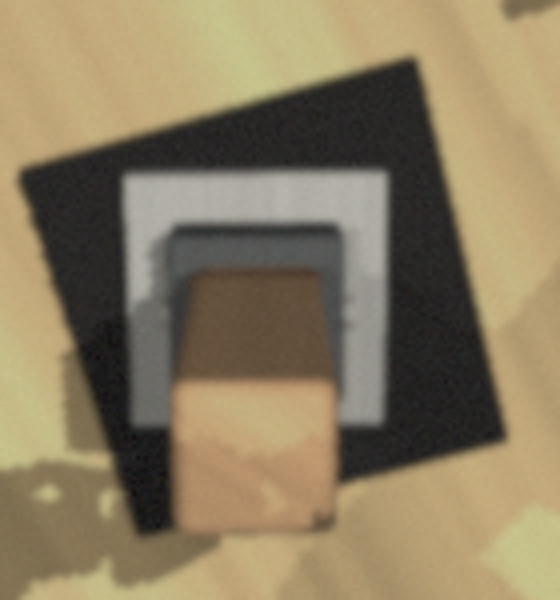

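Tamper centre (0.497, 0.270) is under the TCP and the angle matches. Descending and closing.

```bash
python3 -m inch '[[[1,0,0,-0.04,0,0,0],[1,0,0,-0.08,0,0,0],[1,0,0,-0.105,0,0,0],[1,0,0,-0.118,0,0,0],[1,0,0,-0.118,0,0,0]]]' 120
python3 -m inch '[[[0,0,0,0,0,0,0],[0,0,0,0,0,0,0],[0,0,0,0,0,0,0],[0,0,0,0,0,0,0],[0,0,0,0,0,0,0]]]'
python3 -m inch '[[[0,0,0,0,0,0,0],[0,0,0,0,0,0,0]]]'
```

```text
t: 2.85
position: [0.4967, 0.2677, 0.1092]
orientation: [0.966, -0.258, -0.0, 0.0]
force: [-0.4, 0.5, 0.3]
opening: 1.003
t: 3.48
position: [0.4969, 0.2685, 0.1102]
orientation: [0.966, -0.258, 0.0, -0.0]
force: [-3.3, 0.4, 5.7]
opening: 0.323
t: 3.72
position: [0.4969, 0.2686, 0.1102]
orientation: [0.966, -0.258, 0.0, -0.0]
force: [-3.6, 1.3, 7.4]
opening: 0.322
```

```bash
python3 -m inch '[[[0,0,0,0.01,0,0,0],[0,0,0,0.04,0,0,0],[0,0,0,0.08,0,0,0],[0,0,0,0.11,0,0,0],[0,0,0,0.11,0,0,0]]]'
python3 -m inch '[[[0,0.01,-0.05,0,0,0,7],[0,0.02,-0.1,0,0,0,14],[0,0.03,-0.15,0,0,0,21],[0,0.04,-0.2,0,0,0,27.3],[0,0.045,-0.23,0,0,0,27.3]]]'
python3 -m inch '[[[0,0,0,0,0,0,0],[0,0,0,0,0,0,0]]]'
python3 - <<'E'
from h import *
o=observe(); print(o["t"],o["q"].round(3),o["position"].round(4),o["force"].round(2),o["wrist_torque"].round(3)); m=R.from_quat(o["orientation"]).as_matrix(); print(np.degrees(np.arctan2(m[1,0],m[0,0])))
i,K,W=snap("wrist","w4.png");np.savez("w4.npz",i=i,K=K,W=W)
i,K,W=snap("side","s4.png");crop(i,260,130,150,180,4,"s4a.png")
E
```

```text
t: 4.35
position: [0.4976, 0.2683, 0.221]
orientation: [0.966, -0.258, 0.002, -0.001]
force: [0.2, -0.3, -6.7]
opening: 0.321
t: 4.97
position: [0.5414, 0.0359, 0.2171]
orientation: [1.0, -0.023, -0.002, -0.0]
force: [0.2, 0.6, -4.8]
opening: 0.322
t: 5.22
position: [0.5413, 0.0387, 0.218]
orientation: [1.0, -0.023, -0.001, -0.0]
force: [-0.4, 0.8, -6.0]
opening: 0.324
5.225 [-0.145  0.353  1.441  0.     1.35  -0.1  ] [0.5413 0.0387 0.218 ] [-0.38  0.81 -6.  ] [0.051 0.022 0.02 ]
-2.5829985060508767
```

View pics/w4.png

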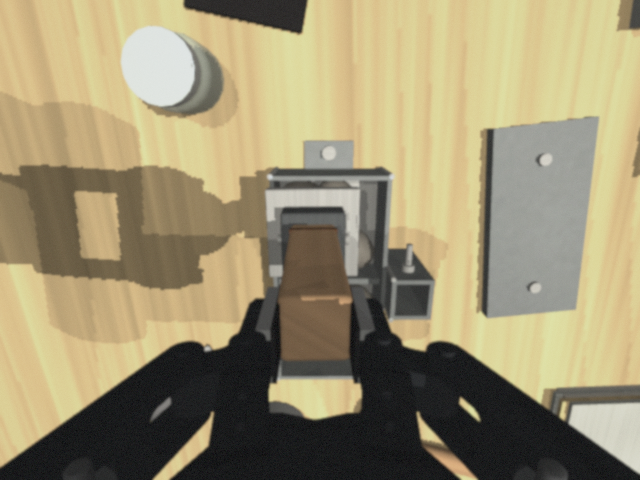

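View pics/s4a.png

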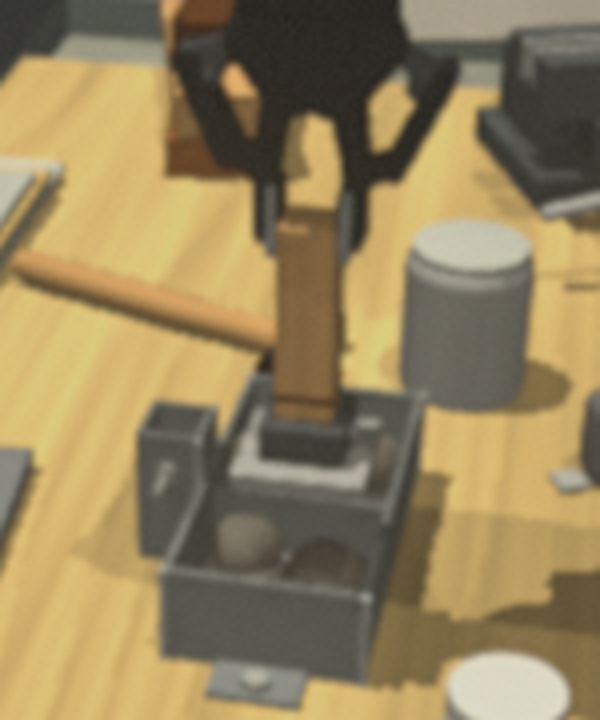

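Run:
```python
from h import *
d=np.load("w4.npz");i,K,W=d["i"],d["K"],d["W"]; crop(i,240,130,200,150,4,"w4a.png")
```

```text
(no output)
```

View pics/w4a.png

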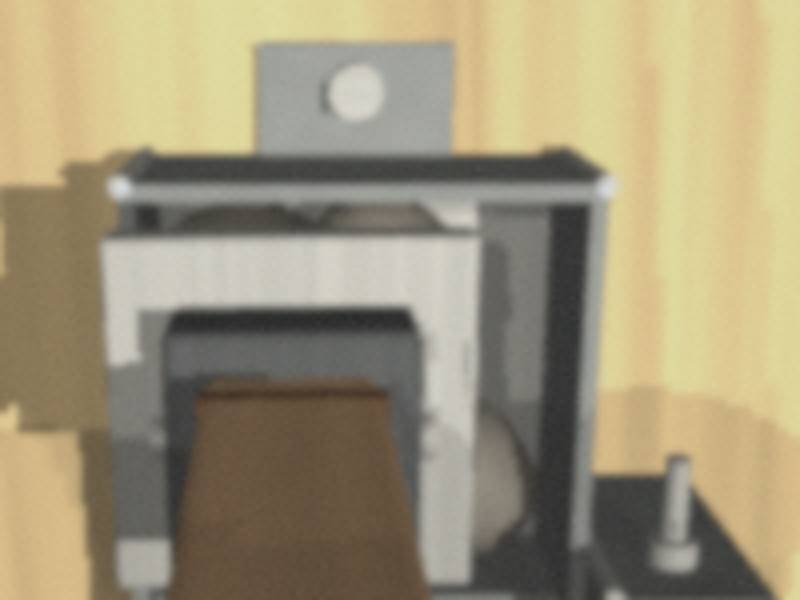

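Run:
```python
from h import *
d=np.load("w4.npz");K,W=d["K"],d["W"]
f=lambda a,b:((a+.5)/4-.5+240,(b+.5)/4-.5+130)
for z in (.12,.125,.13):
    P=np.array([onz(K,W,*f(*p),z) for p in [(103,238),(480,235),(472,585),(117,588)]]); print(z,P[:,:2].round(4).tolist(),P.mean(0).round(4),np.linalg.norm(np.diff(P,axis=0),axis=1).round(4))
P=np.array([onz(K,W,*f(*p),.058) for p in [(120,186),(607,186),(583,560)]]);print(P.round(4),np.linalg.norm(P[1]-P[0]),np.degrees(np.arctan2(P[1,1]-P[0,1],P[1,0]-P[0,0])))
# expected cell centre / foot limits
y=np.radians(-2.4);ex=np.array([np.cos(y),np.sin(y)]);ey=np.array([-np.sin(y),np.cos(y)]);t=np.array([.5525,-.0375])
for n,c in(("L",.054),("R",-.054)): print(n,t+c*ey)
print("corners",[(t+a*.055*ex+b*.109*ey).round(4) for a,b in((-1,1),(1,1),(1,-1),(-1,-1))])
print("riders rel", [((np.array(p)-t)@ex,(np.array(p)-t)@ey) for p in((.5283,.045),(.579,-.0635))])
```

```text
0.12 [[0.507, 0.0715], [0.575, 0.0691], [0.5731, 0.0003], [0.5038, 0.0026]] [0.5397 0.0359 0.12  ] [0.0681 0.0688 0.0694]
0.125 [[0.5077, 0.0724], [0.5744, 0.07], [0.5726, 0.0026], [0.5046, 0.0048]] [0.5398 0.0375 0.125 ] [0.0667 0.0674 0.068 ]
0.13 [[0.5085, 0.0732], [0.5739, 0.0709], [0.572, 0.0049], [0.5054, 0.0071]] [0.54  0.039 0.13 ] [0.0654 0.0661 0.0666]
[[ 0.5024  0.0721  0.058 ]
 [ 0.6104  0.0674  0.058 ]
 [ 0.6066 -0.0224  0.058 ]] 0.10815629441996549 -2.4746671174379493
L [0.55476129 0.01645263]
R [ 0.55023871 -0.09145263]
corners [array([0.5021, 0.0737]), array([0.612 , 0.0691]), array([ 0.6029, -0.1487]), array([ 0.493 , -0.1441])]
riders rel [(np.float64(-0.02763351392105134), np.float64(0.08141424266290917)), (np.float64(0.027565521994578904), np.float64(-0.02486748875874653))]
```

The foot is vertical, aligned with the tray to within 0.2° and centred under the TCP to about 1 mm. I'll go above the left rider (foot 11 mm off the cell centre each way, 6 mm from the walls) and lower.

```bash
python3 -m inch '[[[0,0.002,-0.005,0,0,0,0],[0,0.0037,-0.0107,-0.01,0,0,0],[0,0.0037,-0.0107,-0.03,0,0,0],[0,0.0037,-0.0107,-0.032,0,0,0],[0,0.0037,-0.0107,-0.032,0,0,0]]]'
python3 -m inch '[[[0,0,0,-0.001,0,0,0],[0,0,0,-0.002,0,0,0]]]'
python3 -m inch '[[[0,0,0,-0.001,0,0,0],[0,0,0,-0.002,0,0,0]]]'
python3 -c "
from h import *
i,K,W=snap('side','s5.png');crop(i,260,130,150,180,4,'s5a.png')"
```

```text
t: 5.95
position: [0.5458, 0.0273, 0.1875]
orientation: [1.0, -0.023, 0.0, 0.0]
force: [-0.4, -0.2, -5.2]
opening: 0.32
t: 6.2
position: [0.5458, 0.0274, 0.1857]
orientation: [1.0, -0.023, 0.0, 0.0]
force: [-0.1, 0.1, -5.4]
opening: 0.324
t: 6.45
position: [0.5456, 0.0274, 0.1833]
orientation: [1.0, -0.023, 0.0, 0.0]
force: [-0.3, -0.0, -5.2]
opening: 0.319
```

View pics/s5a.png

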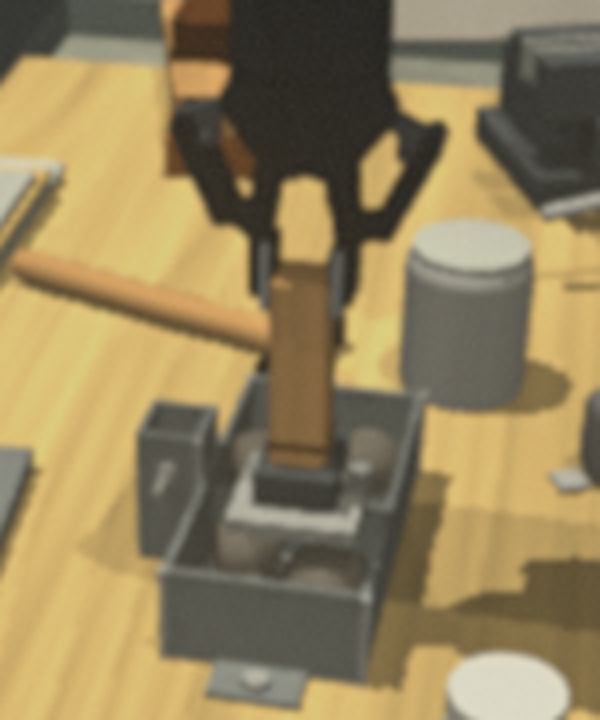

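The foot is over the left cell, above the rider, with clearance to the walls on all sides. I'll keep creeping down.

```bash
python3 -m inch '[[[0,0,0,-0.001,0,0,0],[0,0,0,-0.002,0,0,0],[0,0,0,-0.003,0,0,0]]]'
python3 -m inch '[[[0,0,0,-0.001,0,0,0],[0,0,0,-0.002,0,0,0]]]'
python3 -m inch '[[[0,0,0,-0.001,0,0,0]]]'
python3 -m inch '[[[0,0,0,-0.001,0,0,0]]]'
python3 -m inch '[[[0,0,0,-0.001,0,0,0]]]'
```

```text
t: 6.88
position: [0.5456, 0.0274, 0.1802]
orientation: [1.0, -0.023, -0.0, 0.0]
force: [-0.2, 0.7, -5.5]
opening: 0.319
t: 7.12
position: [0.5456, 0.0274, 0.1782]
orientation: [1.0, -0.023, -0.0, 0.0]
force: [-0.2, -0.1, -5.7]
opening: 0.319
t: 7.25
position: [0.5456, 0.0275, 0.1772]
orientation: [1.0, -0.023, -0.0, -0.0]
force: [-0.8, 0.6, -6.0]
opening: 0.323
t: 7.38
position: [0.5456, 0.0274, 0.1762]
orientation: [1.0, -0.023, 0.0, 0.0]
force: [0.2, -0.4, -6.5]
opening: 0.32
t: 7.5
position: [0.5456, 0.0275, 0.1752]
orientation: [1.0, -0.023, 0.0, 0.0]
force: [0.9, -0.0, -5.9]
opening: 0.321
```

```bash
python3 -m inch '[[[0,0,0,-0.001,0,0,0]]]'
python3 -m inch '[[[0,0,0,-0.001,0,0,0]]]'
python3 -m inch '[[[0,0,0,-0.001,0,0,0]]]'
python3 -m inch '[[[0,0,0,-0.001,0,0,0]]]'
```

```text
t: 7.62
position: [0.5456, 0.0274, 0.1742]
orientation: [1.0, -0.023, 0.0, 0.0]
force: [1.0, 0.5, -7.0]
opening: 0.318
t: 7.75
position: [0.5456, 0.0275, 0.1732]
orientation: [1.0, -0.023, 0.0, -0.0]
force: [-0.1, -0.9, -5.2]
opening: 0.321
t: 7.88
position: [0.5456, 0.0274, 0.1722]
orientation: [1.0, -0.023, -0.0, 0.0]
force: [-0.0, 0.1, -5.9]
opening: 0.32
t: 8.0
position: [0.5456, 0.0275, 0.1713]
orientation: [1.0, -0.023, 0.0, -0.0]
force: [0.9, 0.6, -3.9]
opening: 0.321
```

Contact begins at TCP 0.1713 (foot at about 0.067, which fits the rider's top). From here, single millimetres.

```bash
python3 -m inch '[[[0,0,0,-0.001,0,0,0]]]'
```

```text
t: 8.12
position: [0.5457, 0.0274, 0.1705]
orientation: [1.0, -0.023, 0.0, 0.0]
force: [0.6, -0.2, -2.7]
opening: 0.319
```

```bash
python3 -m inch '[[[0,0,0,-0.001,0,0,0]]]'; python3 -m inch '[[[0,0,0,-0.001,0,0,0]]]'
```

```text
t: 8.25
position: [0.5457, 0.0274, 0.1694]
orientation: [1.0, -0.023, 0.0, 0.0]
force: [-0.6, -0.0, -4.2]
opening: 0.325
t: 8.38
position: [0.5457, 0.0274, 0.1683]
orientation: [1.0, -0.023, 0.0, 0.0]
force: [0.4, 0.2, -4.3]
opening: 0.322
```

```bash
python3 -m inch '[[[0,0,0,-0.001,0,0,0]]]'; python3 -m inch '[[[0,0,0,-0.001,0,0,0]]]'
```

```text
t: 8.5
position: [0.5456, 0.0274, 0.1672]
orientation: [1.0, -0.023, -0.0, 0.0]
force: [0.2, 0.6, -5.5]
opening: 0.319
t: 8.62
position: [0.5455, 0.0275, 0.1661]
orientation: [1.0, -0.023, -0.0, -0.0]
force: [-0.1, 0.0, -5.1]
opening: 0.322
```

```bash
python3 -m inch '[[[0,0,0,-0.001,0,0,0]]]'; python3 -m inch '[[[0,0,0,-0.001,0,0,0]]]'
```

```text
t: 8.75
position: [0.5455, 0.0274, 0.1651]
orientation: [1.0, -0.023, -0.0, -0.0]
force: [-0.8, 0.0, -5.0]
opening: 0.325
t: 8.88
position: [0.5455, 0.0275, 0.1641]
orientation: [1.0, -0.023, -0.0, -0.0]
force: [-0.6, 0.2, -5.1]
opening: 0.322
```

```bash
python3 -c "
from h import *
i,K,W=snap('side','s6.png');crop(i,285,200,90,110,5,'s6a.png')
i,K,W=snap('top','t6.png');crop(i,265,205,152,110,5,'t6a.png')
i,K,W=snap('wrist','w6.png');crop(i,240,130,200,150,4,'w6a.png')"
```

```text
(no output)
```

View pics/s6a.png

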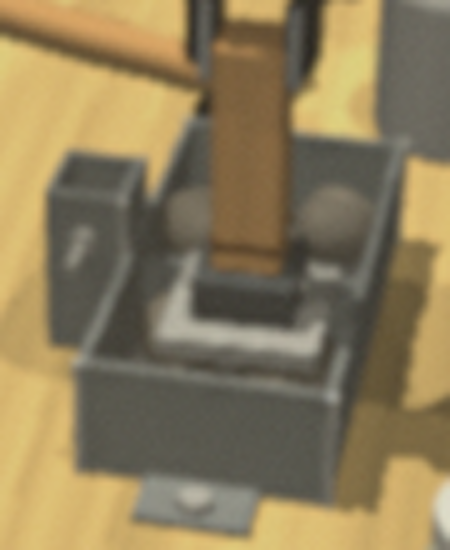

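View pics/t6a.png

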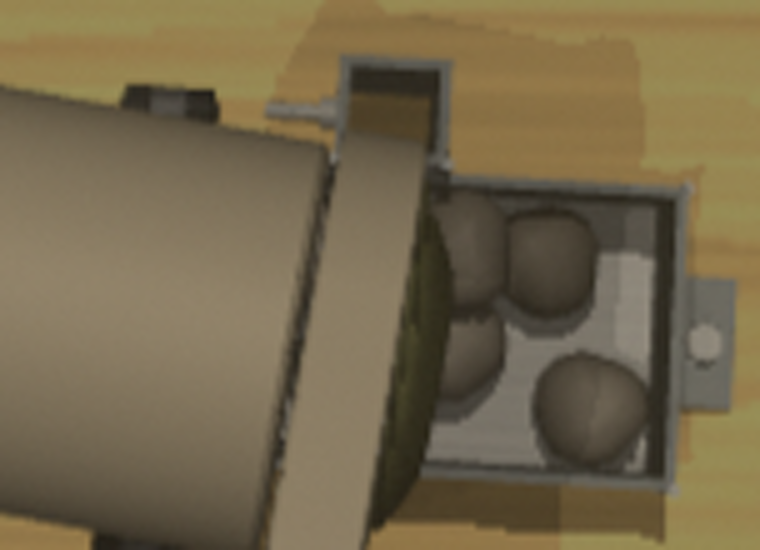

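View pics/w6a.png

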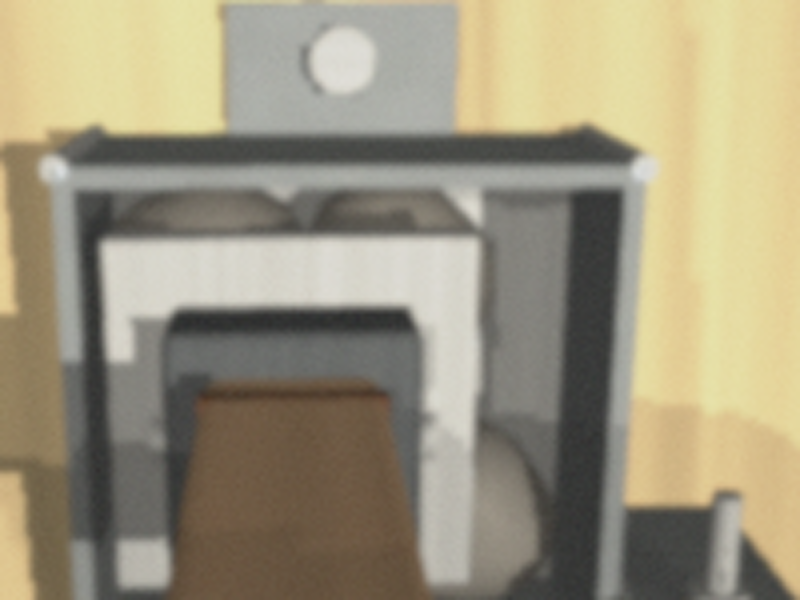

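The foot is inside the walls with about 5 mm to spare, two stones showing behind it and one at far right. The rider has slipped down a little, so I continue.

```bash
python3 -m inch '[[[0,0,0,-0.001,0,0,0]]]'; python3 -m inch '[[[0,0,0,-0.001,0,0,0]]]'
```

```text
t: 9.15
position: [0.5456, 0.0275, 0.1633]
orientation: [1.0, -0.023, 0.0, -0.0]
force: [0.4, -0.2, -6.3]
opening: 0.325
t: 9.28
position: [0.5456, 0.0275, 0.1622]
orientation: [1.0, -0.023, 0.0, -0.0]
force: [0.0, 0.3, -5.5]
opening: 0.321
```

```bash
python3 -m inch '[[[0,0,0,-0.001,0,0,0]]]'; python3 -m inch '[[[0,0,0,-0.001,0,0,0]]]'
```

```text
t: 9.4
position: [0.5456, 0.0275, 0.1612]
orientation: [1.0, -0.023, -0.0, -0.0]
force: [0.5, 0.5, -5.6]
opening: 0.324
t: 9.52
position: [0.5456, 0.0275, 0.1602]
orientation: [1.0, -0.023, -0.0, -0.0]
force: [0.1, -0.8, -6.6]
opening: 0.319
```

```bash
python3 -m inch '[[[0,0,0,-0.001,0,0,0]]]'
```

```text
t: 9.65
position: [0.5456, 0.0275, 0.1592]
orientation: [1.0, -0.023, -0.0, -0.0]
force: [-0.0, -0.7, -6.3]
opening: 0.321
```

```bash
python3 -m inch '[[[0,0,0,-0.001,0,0,0]]]'; python3 -m inch '[[[0,0,0,-0.001,0,0,0]]]'
```

```text
t: 9.78
position: [0.5456, 0.0275, 0.1582]
orientation: [1.0, -0.023, -0.0, -0.0]
force: [-0.3, 0.7, -5.4]
opening: 0.319
t: 9.9
position: [0.5456, 0.0275, 0.1572]
orientation: [1.0, -0.023, -0.0, -0.0]
force: [-0.4, -0.5, -4.7]
opening: 0.322
```

```bash
python3 -m inch '[[[0,0,0,-0.001,0,0,0]]]'
```

```text
t: 10.02
position: [0.5456, 0.0274, 0.1563]
orientation: [1.0, -0.023, 0.0, -0.0]
force: [0.4, -0.5, -6.0]
opening: 0.32
```

```bash
python3 -m inch '[[[0,0,0,-0.001,0,0,0]]]'
```

```text
t: 10.15
position: [0.5456, 0.0275, 0.1552]
orientation: [1.0, -0.023, 0.0, 0.0]
force: [0.7, -0.2, -5.9]
opening: 0.32
```

```bash
python3 -m inch '[[[0,0,0,-0.001,0,0,0]]]'
```

```text
t: 10.28
position: [0.5456, 0.0275, 0.1542]
orientation: [1.0, -0.023, 0.0, 0.0]
force: [0.2, 0.5, -4.8]
opening: 0.323
```

```bash
python3 -m inch '[[[0,0,0,-0.001,0,0,0]]]'
```

```text
t: 10.4
position: [0.5456, 0.0275, 0.1532]
orientation: [1.0, -0.023, 0.0, 0.0]
force: [-0.2, -0.1, -5.4]
opening: 0.321
```

```bash
python3 -m inch '[[[0,0,0,-0.001,0,0,0]]]'
```

```text
t: 10.52
position: [0.5456, 0.0274, 0.1523]
orientation: [1.0, -0.023, 0.0, 0.0]
force: [-0.8, 0.3, -5.8]
opening: 0.322
```

```bash
python3 -m inch '[[[0,0,0,-0.001,0,0,0]]]'
```

```text
t: 10.65
position: [0.5456, 0.0275, 0.1512]
orientation: [1.0, -0.023, 0.0, 0.0]
force: [-0.3, 0.2, -5.4]
opening: 0.32
```

```bash
python3 -m inch '[[[0,0,0,-0.001,0,0,0]]]'
```

```text
t: 10.78
position: [0.5456, 0.0275, 0.1502]
orientation: [1.0, -0.023, -0.0, 0.0]
force: [0.3, 0.3, -4.2]
opening: 0.321
```

```bash
python3 -m inch '[[[0,0,0,-0.001,0,0,0]]]'
```

```text
t: 10.9
position: [0.5459, 0.0273, 0.1499]
orientation: [1.0, -0.023, 0.001, 0.0]
force: [0.6, -0.4, 3.6]
opening: 0.324
```

Firm contact with the foot at about 46 mm, which fits a stone lying on the floor (tops 38–47 mm). Checking the level before firming.

```bash
python3 -m inch '[[[0,0,0,0,0,0,0]]]'; python3 -c "
from h import *
i,K,W=snap('side','s7.png');crop(i,285,200,90,110,5,'s7a.png')
i,K,W=snap('wrist','w7.png');crop(i,240,130,200,150,4,'w7a.png')"
```

```text
t: 11.02
position: [0.546, 0.0274, 0.1499]
orientation: [1.0, -0.023, 0.001, 0.0]
force: [0.3, -0.6, 0.8]
opening: 0.321
```

View pics/s7a.png

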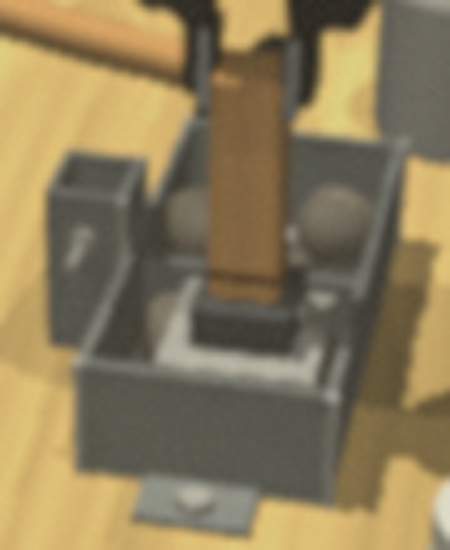

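View pics/w7a.png

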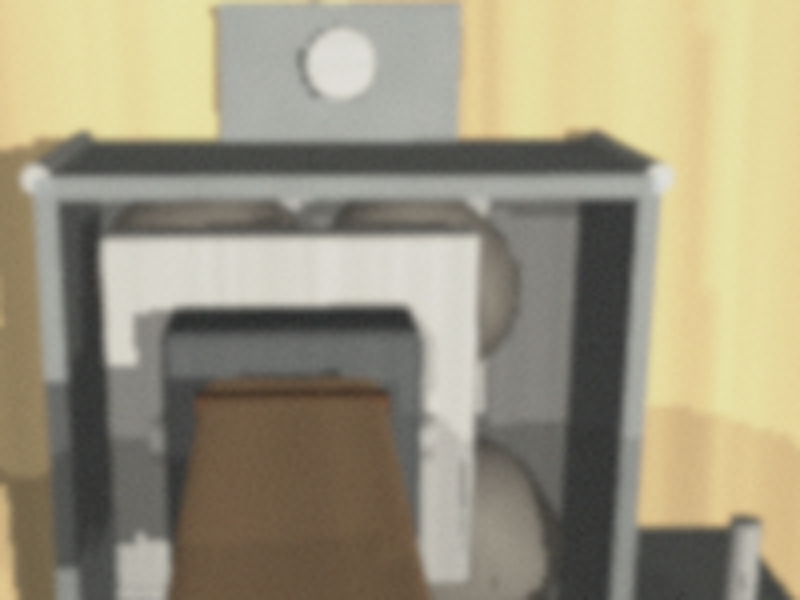

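Stones lie side by side around the foot and none rides above it. Firming in half-millimetre steps.

```bash
python3 -m inch '[[[0,0,0,-0.0005,0,0,0]]]'
```

```text
t: 11.25
position: [0.5461, 0.0273, 0.1497]
orientation: [1.0, -0.023, 0.001, 0.0]
force: [0.1, -0.8, 7.7]
opening: 0.321
```

```bash
python3 -m inch '[[[0,0,0,-0.0005,0,0,0]]]'
```

```text
t: 11.38
position: [0.5463, 0.0273, 0.1496]
orientation: [1.0, -0.023, 0.001, 0.0]
force: [-0.8, -1.6, 9.3]
opening: 0.322
```

```bash
python3 -m inch '[[[0,0,0,-0.0005,0,0,0]]]'
```

```text
t: 11.5
position: [0.5465, 0.0272, 0.1495]
orientation: [1.0, -0.023, 0.002, 0.0]
force: [-1.0, -1.6, 12.5]
opening: 0.32
```

```bash
python3 -m inch '[[[0,0,0,0,0,0,0]]]'
```

```text
t: 11.62
position: [0.5466, 0.0272, 0.1496]
orientation: [1.0, -0.023, 0.002, 0.0]
force: [-1.3, -1.3, 11.7]
opening: 0.322
```

```bash
python3 -m inch '[[[0,0,0,-0.0005,0,0,0]]]'
```

```text
t: 11.75
position: [0.5468, 0.0271, 0.1495]
orientation: [1.0, -0.023, 0.002, 0.0]
force: [-0.8, -1.2, 14.9]
opening: 0.324
```

```bash
python3 -m inch '[[[0,0,0,0,0,0,0],[0,0,0,0,0,0,0]]]'; python3 -m inch '[[[0,0,0,0,0,0,0],[0,0,0,0,0,0,0],[0,0,0,0,0,0,0]]]'
```

```text
t: 12.0
position: [0.5468, 0.0271, 0.1495]
orientation: [1.0, -0.023, 0.002, 0.0]
force: [-0.7, -1.6, 13.9]
opening: 0.322
t: 12.38
position: [0.5468, 0.0271, 0.1495]
orientation: [1.0, -0.023, 0.002, 0.0]
force: [0.1, -1.8, 14.4]
opening: 0.317
```

About 20 N (14.4 plus the 5.5 N tare) held for 0.6 s. Lifting and moving over the right cell to inspect the left one.

```bash
python3 -m inch '[[[0,0,0,0.002,0,0,0],[0,0,0,0.01,0,0,0],[0,0,0,0.035,0,0,0],[0,0,0,0.06,0,0,0],[0,0,0,0.07,0,0,0]]]'
python3 -m inch '[[[0,0.006,-0.05,0,0,0,0],[0,0.0163,-0.1,0,0,0,0],[0,0.0163,-0.1083,0,0,0,0],[0,0.0163,-0.1083,0,0,0,0]]]'
python3 -c "
from h import *
i,K,W=snap('side','s8.png');crop(i,285,200,90,110,5,'s8a.png');np.savez('s8.npz',i=i,K=K,W=W)
i,K,W=snap('wrist','w8.png');crop(i,240,30,200,150,4,'w8a.png');np.savez('w8.npz',i=i,K=K,W=W)"
```

```text
t: 13.0
position: [0.5457, 0.0275, 0.218]
orientation: [1.0, -0.023, 0.0, 0.0]
force: [-1.5, -0.4, -6.0]
opening: 0.323
t: 13.5
position: [0.5614, -0.0808, 0.2164]
orientation: [1.0, -0.023, -0.001, -0.0]
force: [-0.0, -0.2, -5.5]
opening: 0.321
```

View pics/s8a.png

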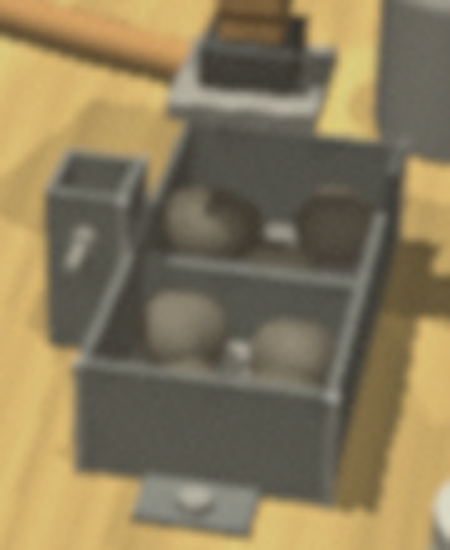

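View pics/w8.png

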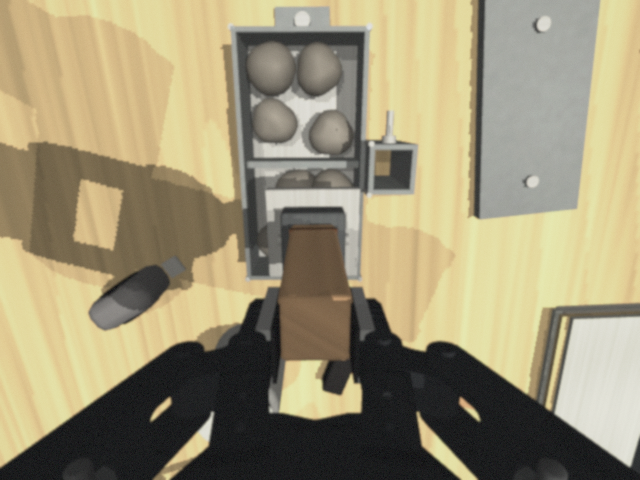

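The left cell now shows four separate stones in a 2×2 layout at (271,68), (319,69), (274,120) and (331,132), with none riding. Lowering over the right rider.

```bash
python3 -m inch '[[[0,0,0,-0.01,0,0,0],[0,0,0,-0.025,0,0,0],[0,0,0,-0.035,0,0,0],[0,0,0,-0.035,0,0,0]]]'
python3 -c "
from h import *
i,K,W=snap('side','s9.png');crop(i,285,180,90,110,5,'s9a.png')
i,K,W=snap('wrist','w9.png');crop(i,230,110,200,150,4,'w9a.png');np.savez('w9.npz',i=i,K=K,W=W)"
```

```text
t: 14.1
position: [0.5614, -0.0806, 0.1811]
orientation: [1.0, -0.023, -0.001, -0.0]
force: [1.1, -0.9, -4.9]
opening: 0.328
```

View pics/s9a.png

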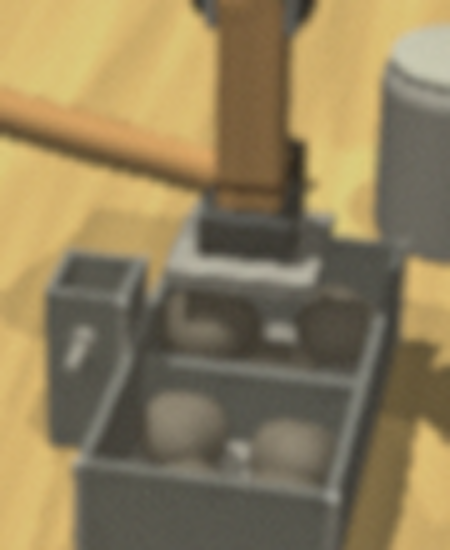

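View pics/w9a.png

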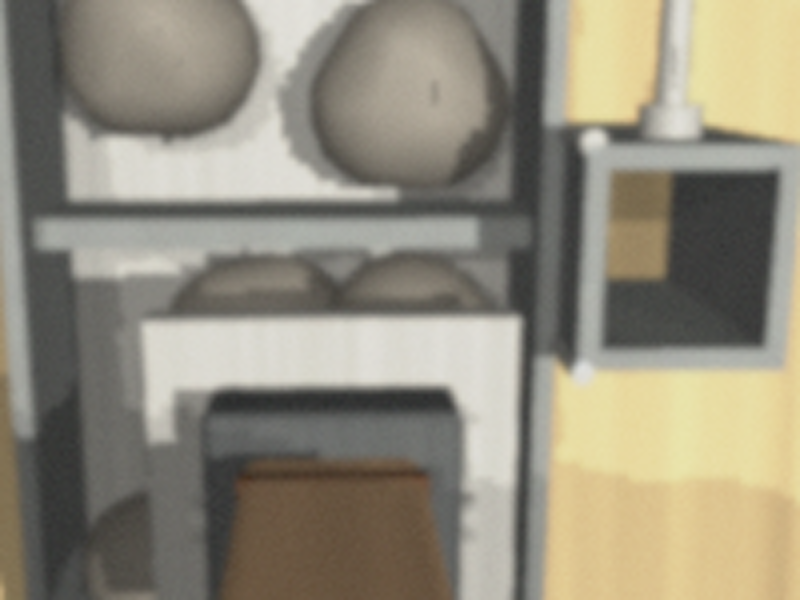

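Run:
```python
from h import *
d=np.load("w9.npz");K,W=d["K"],d["W"]
f=lambda a,b:((a+.5)/4-.5+230,(b+.5)/4-.5+110)
for n,p,z in [("footL",(142,318),.0875),("footR",(522,316),.0875),("web near L",(38,250),.044),("web near R",(476,247),.044),("socket corner wall in",(582,372),.085),("farwall inner",(527,480),.058),("farwall outer",(549,480),.058),("nearwall inner",(22,440),.058)]:
    print(n,onz(K,W,*f(*p),z).round(4))
y=np.radians(-2.4);ex=np.array([np.cos(y),np.sin(y)]);ey=np.array([-np.sin(y),np.cos(y)]);t=np.array([.5525,-.0375])
for n,a,b in(("web near R end",.051,-.003),("far inner",.051,-.06),("far outer",.055,-.06),("near inner",-.051,-.05)): print(n,t+a*ex+b*ey)
```

```text
footL [ 0.528  -0.0474  0.0875]
footR [ 0.5957 -0.05    0.0875]
web near L [ 0.5013 -0.04    0.044 ]
web near R [ 0.5915 -0.0433  0.044 ]
socket corner wall in [ 0.6068 -0.0612  0.085 ]
farwall inner [ 0.6001 -0.0896  0.058 ]
farwall outer [ 0.6046 -0.0898  0.058 ]
nearwall inner [ 0.4969 -0.0766  0.058 ]
web near R end [ 0.60332964 -0.04263303]
far inner [ 0.60094273 -0.09958303]
far outer [ 0.60493922 -0.09975053]
near inner [ 0.49945095 -0.08532048]
```

Foot clears the far wall and the web by about 6 mm. Creeping down.

```bash
python3 -m inch '[[[0,0,0,-0.001,0,0,0],[0,0,0,-0.002,0,0,0],[0,0,0,-0.003,0,0,0]]]'
python3 -m inch '[[[0,0,0,-0.001,0,0,0]]]'
python3 -m inch '[[[0,0,0,-0.001,0,0,0]]]'
```

```text
t: 14.58
position: [0.5619, -0.0809, 0.1794]
orientation: [1.0, -0.023, 0.0, 0.0]
force: [-0.6, 0.7, -5.2]
opening: 0.321
t: 14.7
position: [0.5619, -0.0809, 0.1783]
orientation: [1.0, -0.023, 0.0, 0.0]
force: [0.4, 0.1, -5.5]
opening: 0.321
t: 14.82
position: [0.5619, -0.0808, 0.1772]
orientation: [1.0, -0.023, -0.0, 0.0]
force: [-0.2, 0.1, -5.1]
opening: 0.323
```

```bash
python3 -m inch '[[[0,0,0,-0.001,0,0,0]]]'
python3 -m inch '[[[0,0,0,-0.001,0,0,0]]]'
```

```text
t: 14.95
position: [0.5619, -0.0809, 0.1762]
orientation: [1.0, -0.023, 0.0, -0.0]
force: [0.6, 0.5, -5.9]
opening: 0.319
t: 15.08
position: [0.5619, -0.0809, 0.1752]
orientation: [1.0, -0.023, -0.0, 0.0]
force: [0.9, 0.7, -6.0]
opening: 0.32
```

```bash
python3 -m inch '[[[0,0,0,-0.001,0,0,0]]]'
python3 -m inch '[[[0,0,0,-0.001,0,0,0]]]'
```

```text
t: 15.2
position: [0.5619, -0.0808, 0.1742]
orientation: [1.0, -0.023, 0.0, 0.0]
force: [-0.5, 0.8, -6.6]
opening: 0.32
t: 15.32
position: [0.5619, -0.0809, 0.1732]
orientation: [1.0, -0.023, 0.0, 0.0]
force: [1.1, 0.4, -5.5]
opening: 0.318
```

```bash
python3 -m inch '[[[0,0,0,-0.001,0,0,0]]]'
python3 -m inch '[[[0,0,0,-0.001,0,0,0]]]'
```

```text
t: 15.45
position: [0.5619, -0.0808, 0.1723]
orientation: [1.0, -0.023, 0.0, 0.0]
force: [-0.6, 0.7, -5.9]
opening: 0.324
t: 15.58
position: [0.5619, -0.0808, 0.1712]
orientation: [1.0, -0.023, 0.0, -0.0]
force: [0.4, -0.1, -4.8]
opening: 0.32
```

```bash
python3 -m inch '[[[0,0,0,-0.001,0,0,0]]]'
```

```text
t: 15.7
position: [0.5619, -0.0809, 0.1702]
orientation: [1.0, -0.023, 0.0, -0.0]
force: [0.1, 0.5, -5.3]
opening: 0.322
```

```bash
python3 -m inch '[[[0,0,0,-0.001,0,0,0]]]'
```

```text
t: 15.82
position: [0.5619, -0.0808, 0.1692]
orientation: [1.0, -0.023, -0.0, -0.0]
force: [0.2, -0.1, -6.2]
opening: 0.323
```

```bash
python3 -m inch '[[[0,0,0,-0.001,0,0,0]]]'
```

```text
t: 15.95
position: [0.5619, -0.0809, 0.1683]
orientation: [1.0, -0.023, 0.0, 0.0]
force: [-0.2, 0.0, -3.6]
opening: 0.325
```

```bash
python3 -m inch '[[[0,0,0,-0.001,0,0,0]]]'
```

```text
t: 16.08
position: [0.5621, -0.081, 0.1678]
orientation: [1.0, -0.023, 0.0, 0.0]
force: [-2.8, 0.1, 0.2]
opening: 0.324
```

```bash
python3 -m inch '[[[0,0,0,-0.001,0,0,0]]]'
```

```text
t: 16.2
position: [0.5621, -0.081, 0.1669]
orientation: [1.0, -0.023, 0.0, 0.0]
force: [-1.2, -0.9, -0.5]
opening: 0.326
```

```bash
python3 -m inch '[[[0,0,0,-0.001,0,0,0]]]'
```

```text
t: 16.32
position: [0.562, -0.081, 0.1654]
orientation: [1.0, -0.023, 0.0, 0.0]
force: [0.1, -0.7, -2.4]
opening: 0.322
```

```bash
python3 -m inch '[[[0,0,0,-0.001,0,0,0]]]'
```

```text
t: 16.45
position: [0.5619, -0.0809, 0.1641]
orientation: [1.0, -0.023, -0.0, 0.0]
force: [-0.1, -0.4, -2.7]
opening: 0.325
```

The rider is yielding at 3–6 N. Continuing.

```bash
python3 -m inch '[[[0,0,0,-0.001,0,0,0]]]'
```

```text
t: 16.58
position: [0.5618, -0.0808, 0.163]
orientation: [1.0, -0.023, -0.0, -0.0]
force: [-0.5, 0.2, -3.5]
opening: 0.322
```

```bash
python3 -m inch '[[[0,0,0,-0.001,0,0,0]]]'
```

```text
t: 16.7
position: [0.5618, -0.0808, 0.162]
orientation: [1.0, -0.023, -0.0, -0.0]
force: [0.9, -0.6, -4.6]
opening: 0.317
```

```bash
python3 -m inch '[[[0,0,0,-0.001,0,0,0]]]'
```

```text
t: 16.82
position: [0.5618, -0.0808, 0.161]
orientation: [1.0, -0.023, -0.0, -0.0]
force: [-0.8, -0.5, -3.6]
opening: 0.322
```

```bash
python3 -m inch '[[[0,0,0,-0.001,0,0,0]]]'
```

```text
t: 16.95
position: [0.5618, -0.0808, 0.1601]
orientation: [1.0, -0.023, -0.0, -0.0]
force: [-1.7, -0.6, -5.5]
opening: 0.325
```

```bash
python3 -m inch '[[[0,0,0,-0.001,0,0,0]]]'
```

```text
t: 17.08
position: [0.5618, -0.0808, 0.1591]
orientation: [1.0, -0.023, -0.0, -0.0]
force: [-0.1, -0.4, -3.3]
opening: 0.323
```

```bash
python3 -m inch '[[[0,0,0,-0.001,0,0,0]]]'
```

```text
t: 17.2
position: [0.5619, -0.0808, 0.1582]
orientation: [1.0, -0.023, -0.0, -0.0]
force: [0.5, 0.4, -5.5]
opening: 0.321
```

```bash
python3 -m inch '[[[0,0,0,-0.001,0,0,0]]]'
```

```text
t: 17.32
position: [0.5619, -0.0808, 0.1572]
orientation: [1.0, -0.023, -0.0, -0.0]
force: [-0.9, 0.5, -4.9]
opening: 0.318
```

```bash
python3 -m inch '[[[0,0,0,-0.001,0,0,0]]]'
```

```text
t: 17.45
position: [0.5619, -0.0808, 0.1562]
orientation: [1.0, -0.023, -0.0, -0.0]
force: [-0.7, 1.0, -5.2]
opening: 0.321
```

```bash
python3 -m inch '[[[0,0,0,-0.001,0,0,0]]]'
```

```text
t: 17.58
position: [0.5619, -0.0808, 0.1552]
orientation: [1.0, -0.023, -0.0, -0.0]
force: [-0.2, 0.4, -4.6]
opening: 0.317
```

```bash
python3 -m inch '[[[0,0,0,-0.001,0,0,0]]]'
```

```text
t: 17.7
position: [0.5619, -0.0808, 0.1542]
orientation: [1.0, -0.023, -0.0, -0.0]
force: [0.1, 0.3, -5.7]
opening: 0.32
```

```bash
python3 -m inch '[[[0,0,0,-0.001,0,0,0]]]'
```

```text
t: 17.82
position: [0.5619, -0.0808, 0.1532]
orientation: [1.0, -0.023, -0.0, -0.0]
force: [-0.7, -0.5, -4.8]
opening: 0.325
```

```bash
python3 -m inch '[[[0,0,0,-0.001,0,0,0]]]'
```

```text
t: 17.95
position: [0.5619, -0.0808, 0.1522]
orientation: [1.0, -0.023, -0.0, -0.0]
force: [-0.2, 0.1, -6.5]
opening: 0.323
```

```bash
python3 -m inch '[[[0,0,0,-0.001,0,0,0]]]'
```

```text
t: 18.08
position: [0.5619, -0.0808, 0.1512]
orientation: [1.0, -0.023, -0.0, -0.0]
force: [-0.2, 0.8, -5.2]
opening: 0.324
```

```bash
python3 -m inch '[[[0,0,0,-0.001,0,0,0]]]'
```

```text
t: 18.2
position: [0.5619, -0.0809, 0.1502]
orientation: [1.0, -0.023, -0.0, 0.0]
force: [-0.4, 0.2, -4.9]
opening: 0.326
```

```bash
python3 -m inch '[[[0,0,0,-0.0007,0,0,0]]]'
```

```text
t: 18.32
position: [0.5619, -0.0809, 0.1495]
orientation: [1.0, -0.023, -0.0, 0.0]
force: [-0.9, -0.7, -5.5]
opening: 0.322
```

```bash
python3 -m inch '[[[0,0,0,-0.0007,0,0,0]]]'
```

```text
t: 18.45
position: [0.5619, -0.0808, 0.1488]
orientation: [1.0, -0.023, -0.0, 0.0]
force: [0.4, -0.0, -5.3]
opening: 0.324
```

```bash
python3 -m inch '[[[0,0,0,-0.0007,0,0,0]]]'
```

```text
t: 18.58
position: [0.5619, -0.0809, 0.1482]
orientation: [1.0, -0.023, 0.0, 0.0]
force: [-0.5, -0.2, -5.4]
opening: 0.319
```

```bash
python3 -m inch '[[[0,0,0,-0.0007,0,0,0]]]'
```

```text
t: 18.7
position: [0.5619, -0.0809, 0.1474]
orientation: [1.0, -0.023, 0.0, -0.0]
force: [-0.5, -0.4, -6.0]
opening: 0.319
```

```bash
python3 -m inch '[[[0,0,0,-0.0007,0,0,0]]]'
```

```text
t: 18.82
position: [0.5619, -0.0808, 0.1468]
orientation: [1.0, -0.023, -0.0, -0.0]
force: [0.3, 0.3, -5.9]
opening: 0.322
```

```bash
python3 -m inch '[[[0,0,0,-0.0007,0,0,0]]]'
```

```text
t: 18.95
position: [0.562, -0.0809, 0.1463]
orientation: [1.0, -0.023, 0.0, 0.0]
force: [-1.2, -0.2, -1.3]
opening: 0.321
```

Contact with the foot at about 42 mm, so the tallest stone under it lies on the floor. Firming up.

```bash
python3 -m inch '[[[0,0,0,-0.0005,0,0,0]]]'
```

```text
t: 19.08
position: [0.5621, -0.0809, 0.1462]
orientation: [1.0, -0.023, 0.0, 0.0]
force: [-2.0, 0.2, 0.9]
opening: 0.32
```

```bash
python3 -m inch '[[[0,0,0,-0.0005,0,0,0]]]'
```

```text
t: 19.2
position: [0.5622, -0.081, 0.146]
orientation: [1.0, -0.023, 0.001, 0.0]
force: [-1.4, 0.7, 5.6]
opening: 0.326
```

```bash
python3 -m inch '[[[0,0,0,-0.0005,0,0,0]]]'
```

```text
t: 19.32
position: [0.5624, -0.081, 0.1459]
orientation: [1.0, -0.023, 0.001, 0.0]
force: [-3.3, 0.6, 8.9]
opening: 0.321
```

```bash
python3 -m inch '[[[0,0,0,-0.0005,0,0,0]]]'
```

```text
t: 19.45
position: [0.5625, -0.081, 0.1458]
orientation: [1.0, -0.023, 0.001, 0.0]
force: [-3.5, 1.8, 11.0]
opening: 0.321
```

```bash
python3 -m inch '[[[0,0,0,-0.0006,0,0,0]]]'
```

```text
t: 19.58
position: [0.5627, -0.0811, 0.1458]
orientation: [1.0, -0.022, 0.002, 0.001]
force: [-4.1, 1.5, 15.7]
opening: 0.323
```

```bash
python3 -m inch '[[[0,0,0,0,0,0,0],[0,0,0,0,0,0,0]]]'
```

```text
t: 19.82
position: [0.5627, -0.081, 0.1458]
orientation: [1.0, -0.022, 0.002, 0.001]
force: [-3.2, 1.7, 13.2]
opening: 0.32
```

```bash
python3 -m inch '[[[0,0,0,0,0,0,0],[0,0,0,0,0,0,0],[0,0,0,0,0,0,0]]]'
```

```text
t: 20.2
position: [0.5627, -0.081, 0.1458]
orientation: [1.0, -0.022, 0.002, 0.001]
force: [-3.7, 0.4, 12.9]
opening: 0.321
```

About 18.5 N was held for 0.6 s. Lifting clear to inspect both cells.

```bash
python3 -m inch '[[[0,0,0,0.002,0,0,0],[0,0,0,0.01,0,0,0],[0,0,0,0.035,0,0,0],[0,0,0,0.06,0,0,0],[0,0,0,0.075,0,0,0]]]'
python3 -m inch '[[[0,-0.05,0.01,0.01,0,0,0],[0,-0.11,0.02,0.02,0,0,0],[0,-0.11,0.02,0.02,0,0,0]]]'
python3 -c "
from h import *
i,K,W=snap('side','s10.png');crop(i,285,180,90,110,5,'s10a.png')
i,K,W=snap('top','t10.png');crop(i,265,205,152,110,5,'t10a.png')
i,K,W=snap('wrist','w10.png')"
```

```text
t: 20.82
position: [0.562, -0.0809, 0.2193]
orientation: [1.0, -0.023, 0.0, 0.0]
force: [0.0, 0.4, -6.3]
opening: 0.32
t: 21.2
position: [0.4487, -0.0598, 0.2388]
orientation: [1.0, -0.023, -0.001, -0.0]
force: [1.8, -0.8, -5.2]
opening: 0.317
```

View pics/s10a.png

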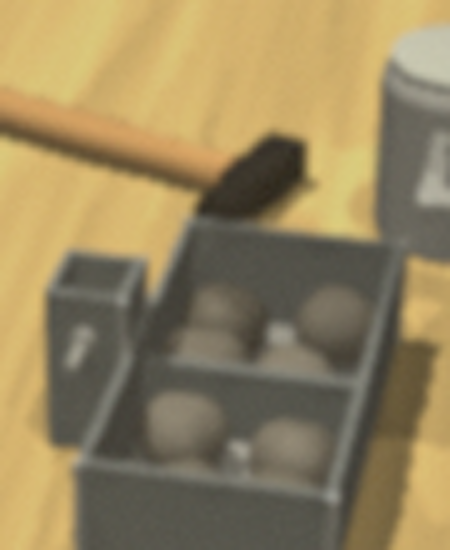

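View pics/t10a.png

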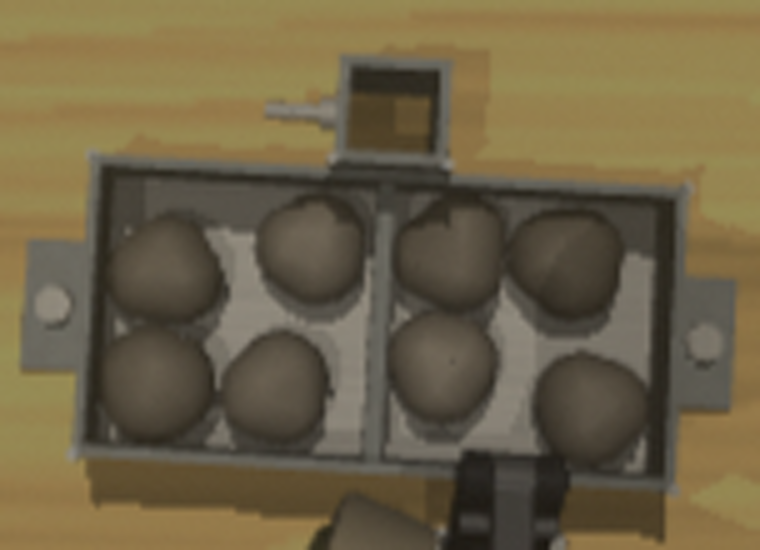

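View pics/w10.png

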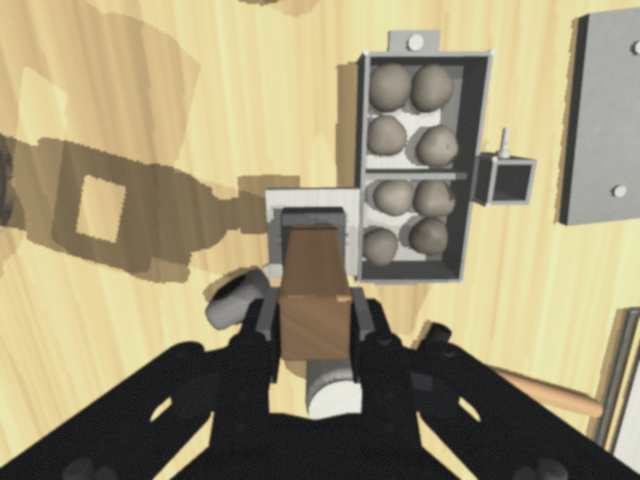

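All eight stones lie apart in one layer: four in each cell in the top view, with bystanders in place. Carrying the tamper back to the pad centre (0.497, 0.264).

```bash
python3 -m inch '[[[0,0.006,0.05,0,0,0,0],[0,0.015,0.11,0,0,0,-3],[0,0.025,0.17,0,0,0,-6],[0,0.035,0.23,0,0,0,-9],[0,0.046,0.285,0,0,0,-11]]]'
python3 -m inch '[[[0,0,0.03,-0.01,0,0,0],[0,0,0.0405,-0.04,0,0,0],[0,0,0.0405,-0.08,0,0,0],[0,0,0.0405,-0.11,0,0,0],[0,0,0.0405,-0.11,0,0,0]]]'
python3 - <<'E'
from h import *
o=observe(); print(o["t"],o["position"].round(4),o["force"].round(2))
i,K,W=snap("wrist","w11.png");crop(i,225,120,180,150,4,"w11a.png");np.savez("w11.npz",i=i,K=K,W=W)
i,K,W=snap("side","s11.png");crop(i,280,240,120,160,4,"s11a.png")
E
```

```text
t: 21.98
position: [0.4987, 0.2266, 0.2377]
orientation: [0.993, -0.119, -0.0, 0.0]
force: [0.4, -0.8, -4.8]
opening: 0.318
t: 22.6
position: [0.4972, 0.2645, 0.1257]
orientation: [0.993, -0.118, -0.003, 0.001]
force: [-0.4, 0.6, -4.2]
opening: 0.322
22.6 [0.4972 0.2645 0.1257] [-0.42  0.63 -4.24]
```

View pics/w11a.png

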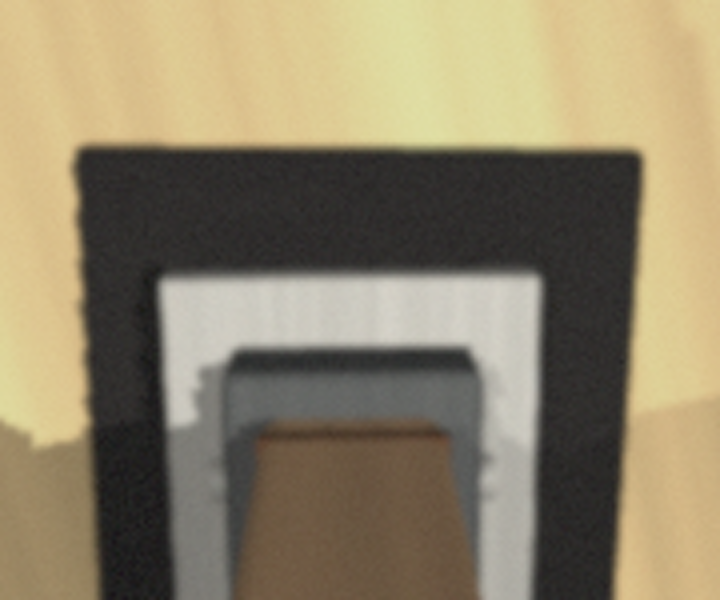

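View pics/s11a.png

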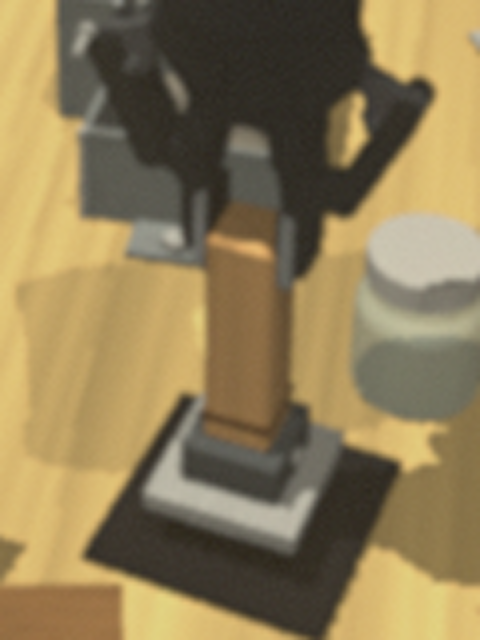

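The foot is centred on the pad, aligned with it, and hovering about 18 mm up. Lowering to contact.

```bash
python3 -m inch '[[[0,0,0,-0.006,0,0,0],[0,0,0,-0.012,0,0,0],[0,0,0,-0.014,0,0,0]]]'
python3 -m inch '[[[0,0,0,-0.001,0,0,0]]]'
python3 -m inch '[[[0,0,0,-0.001,0,0,0]]]'
```

```text
t: 23.08
position: [0.4978, 0.2646, 0.1143]
orientation: [0.993, -0.118, -0.0, 0.0]
force: [-0.2, 0.5, -5.9]
opening: 0.323
t: 23.2
position: [0.4979, 0.2647, 0.1135]
orientation: [0.993, -0.118, 0.0, -0.0]
force: [-0.2, 0.9, -5.1]
opening: 0.321
t: 23.32
position: [0.498, 0.2647, 0.1126]
orientation: [0.993, -0.118, 0.0, -0.0]
force: [0.2, 0.7, -5.2]
opening: 0.32
```

```bash
python3 -m inch '[[[0,0,0,-0.001,0,0,0]]]'
```

```text
t: 23.45
position: [0.4979, 0.2647, 0.1116]
orientation: [0.993, -0.118, 0.0, -0.0]
force: [0.8, -0.5, -6.1]
opening: 0.323
```

```bash
python3 -m inch '[[[0,0,0,-0.001,0,0,0]]]'; python3 -m inch '[[[0,0,0,-0.0007,0,0,0]]]'
```

```text
t: 23.58
position: [0.4979, 0.2647, 0.1105]
orientation: [0.993, -0.118, 0.0, -0.0]
force: [-0.2, -1.1, -5.1]
opening: 0.322
t: 23.7
position: [0.4979, 0.2647, 0.1102]
orientation: [0.993, -0.118, 0.0, -0.0]
force: [-2.7, -0.2, 2.3]
opening: 0.322
```

```bash
python3 -m inch '[[[0,0,0,-0.0007,0,0,0]]]'
```

```text
t: 23.82
position: [0.498, 0.2648, 0.1102]
orientation: [0.993, -0.118, 0.0, -0.0]
force: [-5.7, -1.5, 9.3]
opening: 0.324
```

Standing on the pad. Releasing with a low grip force and backing up.

```bash
python3 -m inch '[[[0,0,0,0.0007,0,0,0],[0,0,0,0.0007,0,0,0]]]' 20
python3 -m inch '[[[0.6,0,0,0,0,0,0],[1,0,0,0,0,0,0],[1,0,0,0,0,0,0],[1,0,0,0,0,0,0],[1,0,0,0,0,0,0]]]'
python3 -m inch '[[[1,0,0,0.02,0,0,0],[1,0,0,0.06,0,0,0],[1,0,0,0.11,0,0,0],[1,0,0,0.14,0,0,0],[1,0,0,0.14,0,0,0]]]'
python3 -m inch '[[[1,-0.03,-0.05,0,0,0,0],[1,-0.06,-0.1,0,0,0,0],[1,-0.09,-0.15,0,0,0,0],[1,-0.1,-0.2,0,0,0,0],[1,-0.1,-0.2,0,0,0,0]]]'
python3 - <<'E'
from h import *
o=observe(); print(o["t"],o["position"].round(4),o["force"].round(2))
i,K,W=snap("top","t12.png");crop(i,135,205,282,130,2.8,"t12a.png");np.savez("t12.npz",i=i,K=K,W=W);crop(i,135,250,100,80,8,"t12b.png")
i,K,W=snap("side","s12.png");np.savez("s12.npz",i=i,K=K,W=W)
E
```

```text
t: 24.08
position: [0.498, 0.2648, 0.1103]
orientation: [0.993, -0.118, 0.0, -0.0]
force: [-2.5, -1.2, 3.5]
opening: 0.319
t: 24.7
position: [0.4979, 0.2647, 0.1098]
orientation: [0.993, -0.118, 0.0, -0.0]
force: [-0.6, 1.0, 0.7]
opening: 0.997
t: 25.32
position: [0.4986, 0.2649, 0.252]
orientation: [0.993, -0.118, 0.002, -0.001]
force: [0.4, 0.3, -0.2]
opening: 1.001
t: 25.95
position: [0.3971, 0.0625, 0.249]
orientation: [0.993, -0.121, -0.001, 0.0]
force: [-0.6, 1.0, -0.4]
opening: 0.998
25.95 [0.3971 0.0625 0.249 ] [-0.57  1.02 -0.39]
```

View pics/t12b.png

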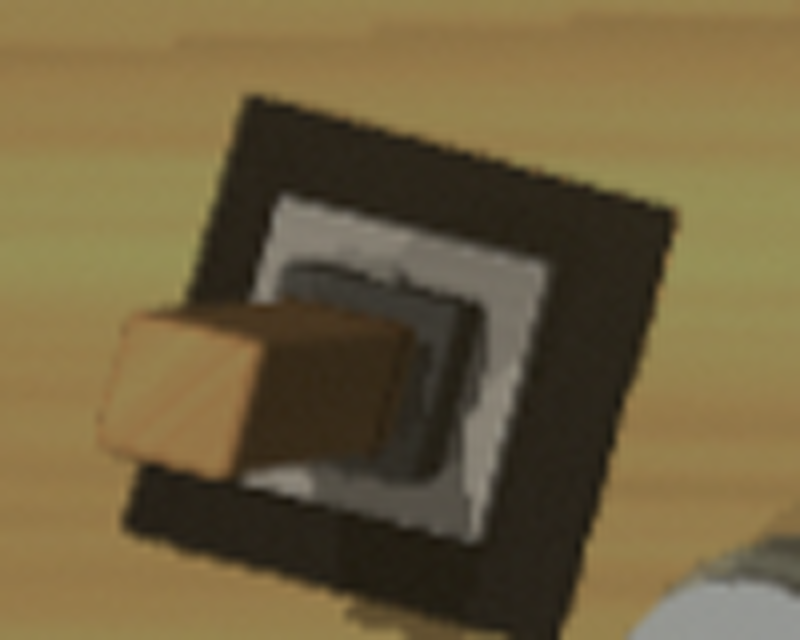

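View pics/t12a.png

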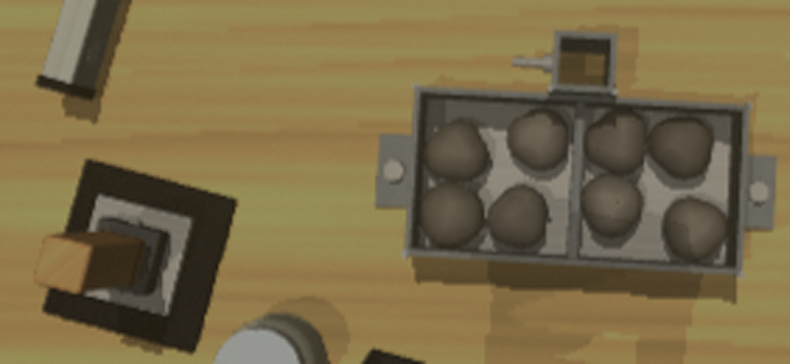

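View pics/s12.png

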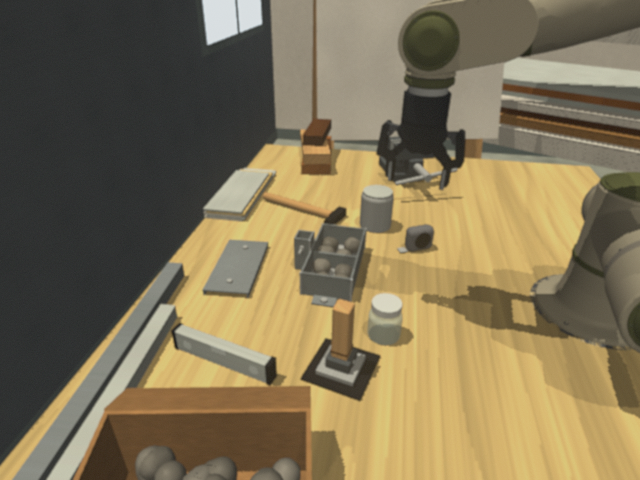

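The tamper stands centred and upright on its pad, and the eight stones lie in one layer. One numeric check: tamper pose, stone heights by crossing the two views, and how far the bystanders moved.

Run:
```python
from h import *
T=np.load("t12.npz");S=np.load("s12.npz");K,W=T["K"],T["W"]
f=lambda c,x0,y0,s:[((a+.5)/s-.5+x0,(b+.5)/s-.5+y0) for a,b in c]
g=lambda c,z:np.array([onz(K,W,*p,z) for p in f(c,135,250,8)])
F=g([(280,193),(550,262),(475,545)],.016); H=g([(130,312),(265,345),(235,478),(100,443)],.144)
print("foot",((F[0]+F[2])/2).round(4),"handle top",H.mean(0).round(4),"pad (0.497,0.264)")
crop(S["i"],290,220,90,90,6,"s12a.png")
t0=np.load("top.npz")["i"];s0=np.load("side.npz")["i"]
for n,a,b in(("top",t0,T["i"]),("side",s0,S["i"])):
    d=(cv2.GaussianBlur(cv2.absdiff(a,b),(5,5),0).max(2)>40).astype(np.uint8); k,_,st,c=cv2.connectedComponentsWithStats(d)
    print(n,[(st[j,:4].tolist()) for j in range(1,k) if st[j,4]>60])
```

```text
foot [0.4979 0.2653 0.016 ] handle top [0.4978 0.2642 0.144 ] pad (0.497,0.264)
top [[325, 274, 7, 20], [344, 280, 18, 13], [190, 302, 9, 15], [148, 329, 169, 151], [131, 419, 10, 31], [331, 434, 26, 46], [259, 438, 17, 42], [296, 464, 21, 16]]
side [[379, 0, 117, 189], [536, 0, 70, 16], [545, 15, 95, 37], [519, 37, 23, 20], [502, 55, 42, 28], [481, 65, 17, 75], [503, 84, 35, 10], [501, 106, 34, 20], [376, 144, 10, 13], [486, 145, 36, 9], [456, 155, 180, 141], [616, 187, 22, 10], [631, 231, 9, 9], [614, 273, 26, 15], [422, 286, 218, 59], [512, 299, 23, 21], [605, 345, 35, 73], [333, 378, 15, 10]]
```

View pics/s12a.png

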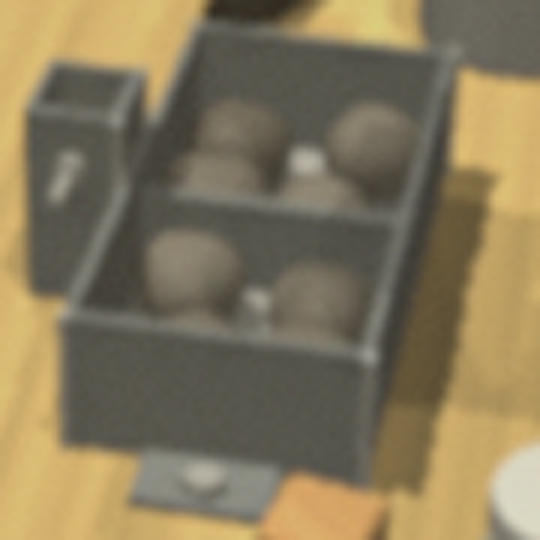

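The tamper foot is about 1.5 mm from the pad centre and the handle leans about 0.5°. Every stone sits well below the rim. The bystanders are unchanged: the image differences are only the arm, shadows, the moved stones and the tamper. Handing in.

```bash
python3 -c "
from station import *
print(observe()['t'],finish_job())"
```

```text
the job is handed in; nothing more can be done
26.05 None
```

Both cells are levelled and firmed, the tamper is back on its pad, and the job was handed in at 26 s. `finish_job` gives no verdict, so what follows is from my own checks.

- **Left cell, done first:** the rider yielded with only a few newtons showing on the force readings. The foot came to rest about 46 mm above the table. The finishing press was about 20 N, held 0.6 s.
- **Right cell:** this rider gave way at up to about 6 N, and the foot stopped at about 42 mm. The finishing press was about 18.5 N, held 0.6 s, and peaked near 21 N.
- **Stones:** the last top and side pictures show eight separate cobbles in one layer, all below the rim. I judged this from the foot's stopping height and the pictures. I did not triangulate each stone's height, although I had said I would.
- **Tamper:** it stands released and upright on the pad, about 1.5 mm from the centre and leaning about 0.5°.
- **Everything else:** the before-and-after pictures show no movement of the tin, level, mallet, jar or cover.

No check failed. The riders gave way at the low end of, or below, the 5 to 18 N you gave. I read the force only at the end of each step, so a brief higher peak could have gone unseen.

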